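# Reset a ratcheted drawing board to its second notch

### The arm

A 6-joint arm with a two-finger parallel gripper is mounted at the origin on the work surface. World frame = base frame: x ahead of the robot, y to its left, z up, the work surface at z = 0. Lengths are in m, angles in rad, forces in N, time in s.
With the tool pointing down it reaches from about 0.3 to 0.75 m from the base axis. Payload 8.5 kg.
Tool frame: the origin (TCP) lies on the centre line of the jaws, within the pads' length; the fingertips stand robot.finger_overhang ahead of it and the grasp point (between the pads) lies 2 mm behind it (robot.finger_overhang is the distance from the TCP to the fingertips, in m); z points along the fingers, y is the direction in which the jaws open and shut (so a half turn about z gives the same grasp; the last joint's range is limited). The gripper opens to 88 mm and grips with 3 to 60 N. Pads are 18 mm wide; open, the fingers measure 123 mm over their backs; the gripper's body (75 mm by 187 mm) begins 45 mm behind the grasp point.
Start: joints at [-1.558, 0.381, 1.297, -0, 1.464, -0.215], TCP at [0.124, -0.536, 0.256] pointing down, gripper open.
Joint ranges: [-3.11, 3.11], [-0.89, 2.33], [0.22, 2.48], [-1.42, 4.56], [0.17, 2.85], [-2.88, 2.88]. Speed limits (rad/s): [2.39, 2.39, 3.14, 3.14, 3.14, 3.14].

### API

Orientations are given as a rotation vector (axis times angle).
In Python, from cell import readout, optics, ticket, spotter, robot gives the robot as it stands.
- The arm moves only by the shell command python3 -m pendant 'ROWS'. ROWS is JSON, a list of rows, each a list of 7 numbers: the shift along the world's x, y, z in mm, then the turn, a rotation vector about the world's x, y, z in degrees, then the closure in counts, from 0 (fully open) to 255 (shut). A call has 1 to 5 rows; each row is the pose to reach, as a shift and turn from the pose commanded when the call began; what a row does not reach only later rows make up. A row lasts 1/12 s, in which the tool goes at most 41.7 mm and 7.16 degrees, less where a joint would pass 70% of its speed; a pose out of reach is approached as far as the arm can. A call with a gripper value outside its range is refused whole. The fingers move at their own pace and stop on an object; the grip force is fixed at half the most. Time passes only in rows, so rows that repeat a pose let the fingers close. It gives the time, the measured TCP pose, the force and the opening at its end, in the units of the state.
- readout.read_state(): the state, without advancing time (a new reading comes with each control period).
- optics.capture(name): name is "scene" or "top" or "wrist"; returns (picture, depth): 400x640x3 uint8, red, green, blue; 400x640 float32, m along the optical axis (not along the pixel's ray), 0 where there is no reading.
- optics.camera_params(name): a dict with "fx", "fy", "cx", "cy" (pixels), "k1" (the pictures are not rectified: a ray, as slopes to the right and down, at radius r is drawn at 1 + k1 r^2 times it, then the intrinsics apply), "view" (4x4, takes a point from world to camera coordinates). Camera axes: x right, y up, looking along -z (the intrinsics and any distortion apply to the point x, -y, -z); pixel columns grow to the right and rows downward; lengths in m; the calibration is good to about 2 mm. A picture is of the moment at which its call begins: read the wrist's pose just before it. camera_params takes no time and is no camera call; for the wrist camera it gives the pose at the moment of the call.
- ticket.finish_job(): hands the job in, once; it reports no verdict.
Trained networks look in the newest picture that a camera, given by its name, has taken for a name from the list of things; names that differ only in an ending like _2 or _b are one class to them, and where a whole thing is asked for, a point or a joint stands for the part that bears it (a point fixed in the world has none). Each returns a list of dicts, best first, with "conf" (0 to 1); they miss things now and then, are a little off and sometimes report something else, mostly with a low value. They report only what shows in the picture. A call takes as long as a camera call.
- spotter.find_in(camera, thing): "at" ([x, y, z] in m, in the coordinates of the camera as it stood for that picture, good to about 4 mm: the middle of the surface that is visible of it).
The state is a dict: "clock": time; "joint_pos": joint angles; "joint_velocities": joint speeds; "tau": joint torques, N m; "eef_pos": TCP position; "orientation": TCP orientation; "contact_force": force on the tool from outside, world axes, zero at the start; "ft_torque": the same for the moment, N m; "width": opening from 0.0 (shut) to 1.0 (fully open).
Only numpy, scipy, OpenCV 4.12 (cv2) and the standard library are available. Lean on these libraries where they do the work, as an engineer would, in place of code of your own. Each camera call takes 0.05 s, during which the arm holds its last target.

### The job

The tilting drawing board has been left too steep: set it to the second notch from the bottom. Take it by the steel bar on its upper edge, raise it through the remaining notches and on past the top until it just comes up against its stop, so that the pawl tips clear; lower it by the bar all the way down flat, which sets the pawl again, then raise it to the second notch, let it down until the pawl carries it and let go. Never let the board fall, lean hard on its pawl, stop or rest pads, or touch the stand and pawl, and leave the things around it where they are.

Things in the scene. Friction and masses are not known exactly. Their poses are not given: they have to be found in the camera images.
- stand: Grey steel stand of the drawing board, fixed to the bench, 430 mm wide (y), 255 mm deep (x). Origin on the bench, midway along the width. The board's hinge line runs along the stand's y, 100 mm from the origin along -x (on the robot's side) and 50 mm above the bench; the stand's x points to the board's upper edge, z up. A ratchet stands at its +y end, to 180 mm above the bench.
- board: White-topped plywood board, 215 mm deep, 360 mm wide, 14 mm thick, about 0.75 kg (20 % less to 25 % more). Origin midway along its width, 100 mm from the hinge line; its x points up the board to the upper edge, z out of its top face. The toothed quadrant on its +y edge turns with it and carries the trip dog, which tips the pawl clear when the board is raised past the top.
- bar_mid (a point): Middle of the round steel lifting bar on the board's upper edge: 12 mm thick, 150 mm long, parallel to the hinge, 255 mm from it along the board's x and 26 mm along its z (256 mm, 0.102 rad ahead of the board's slope). Gap to the board 41 mm. Taken from above, fingers closing across it, it can turn between them. Held still, the board weighs some 3 N on the hand, nothing once pawl or pads carry it.
- tilt (a joint): Slope of the board in rad: 0 = flat on its two rubber rest pads, grows as the upper edge rises. Notches from the bottom: 0.21, 0.35 (the one wanted), 0.49, 0.63. A set pawl clicks in as the board passes each (no force to feel in rising); let down, the board then rests there. A tipped pawl is set again in the last 0.1 rad above flat (set by 0.05). Without the pawl a board let go falls.
- pencil_mug: White mug, 80 mm across, 95 mm high, pencils to 170 mm; stands right (-y) of the board. Origin under its centre. Leave alone.
- loupe: Hand lens lying flat left (+y) of the board, 160 mm long, 12 mm high. Leave alone.
- clay_pot: Small clay pot with a seedling beyond the board's upper edge, 72 mm across, 100 mm high. Origin under its centre. Leave alone.
- soft_brush: Wooden brush lying beyond the board's upper edge, 190 mm long, 20 mm high. Leave alone.
- pawl_pin (a point): Pin on which the ratchet's pawl turns, on the stand, 38 mm beyond and 77 mm above the hinge line. A round weight, 20 mm across, stands on the pawl. Weight leaning towards the robot: pawl set, the board can rise but not sink. Weight leaning away: pawl tipped clear, the board moves freely both ways. Do not touch.
- stop_pin (a point): Rubber stop pin on the stand, met at the top of the board's travel, always about 0.04 rad after the pawl has tipped. Where depends on where the trip dog is clamped, which differs each time and is not measured: the stop is first felt anywhere from 0.75 to 1.03 rad. It gives about 3 mm at the bar for 6 N of extra lift there. Pawl and stop bear 50 N, which is about 9 N at the bar besides the weight.

How it is judged:
By the outcome, as a careful person would: the job done as asked, in the order asked, and still so for the second after the job is handed in, with the robot touching nothing.
It also fails if it takes over 67 s, if anything falls off the work surface, if the arm or the gripper's body presses on something with over 40 N, if the wrist force passes 120 N, or if a joint passes its speed limit or range.

## Working session

There is one attempt and no reset: what is moved stays moved. The work goes in short steps, Python scripts to look and compute and a shell command to move; the robot and the scene stay as the last step left them, time stands still between calls to the robot, and variables do not carry over. Pictures are saved under pics/ and viewed, and the job is handed in when it is done.

```bash
ls; mkdir -p pics
cat > h.py <<'E'
import numpy as np, cv2
from cell import readout, optics, ticket, spotter, robot
def snap(n,f):
    p=optics.camera_params(n); im,d=optics.capture(n); cv2.imwrite('pics/'+f,cv2.cvtColor(im,cv2.COLOR_RGB2BGR)); return im,d,p
def c2w(p,a):
    return (np.linalg.inv(np.array(p['view']))@np.append(a,1))[:3]
def px2w(p,d,u,v,z=None):
    xd=(u-p['cx'])/p['fx']; yd=(v-p['cy'])/p['fy']; x,y=xd,yd
    for _ in range(20):
        s=1+p['k1']*(x*x+y*y); x,y=xd/s,yd/s
    z=d[int(round(v)),int(round(u))] if z is None else z
    return c2w(p,[x*z,-y*z,-z])
def w2px(p,w):
    c=np.array(p['view'])@np.append(w,1); x,y=c[0]/-c[2],-c[1]/-c[2]; s=1+p['k1']*(x*x+y*y)
    return p['cx']+p['fx']*x*s,p['cy']+p['fy']*y*s
E
python3 - <<'E'
from h import *
print(readout.read_state()); print(robot.finger_overhang)
for n in ['scene','top']:
    im,d,p=snap(n,n+'0.png')
    for t in ['stand','board','bar_mid','pencil_mug','loupe','clay_pot','soft_brush','stop_pin']:
        try:
            for r in spotter.find_in(n,t)[:2]: print(n,t,round(r['conf'],2),c2w(p,r['at']).round(3))
        except Exception as e: print(t,e)
E
```

```text
pics
{'clock': 0.0, 'joint_pos': array([-1.55830221e+00,  3.81207383e-01,  1.29823942e+00,  1.62625382e-05,
        1.46360808e+00, -2.15293179e-01]), 'joint_velocities': array([-1.67958513e-05,  7.12699679e-04,  4.06560019e-04, -1.22006084e-03,
        2.78462466e-04,  8.06606842e-04]), 'tau': array([ 1.18471773e-03, -4.37922478e+01, -2.24551392e+01,  7.13451253e-02,
        3.52282973e-02, -1.12456348e-04]), 'eef_pos': array([ 0.12420433, -0.53553513,  0.25513884]), 'orientation': array([-3.11979531e+00, -3.56866506e-01, -2.57648819e-04]), 'contact_force': array([ 0.18043577, -0.39679365, -0.04463085]), 'ft_torque': array([-0.04660804,  0.01299408,  0.07343131]), 'width': 1.0017017829637438}
0.017
scene stand 0.82 [ 0.601 -0.076  0.02 ]
scene board 0.56 [ 0.537 -0.076  0.124]
scene bar_mid 0.83 [ 0.532 -0.079  0.119]
scene pencil_mug 0.77 [ 0.59  -0.382  0.073]
scene loupe 0.76 [0.488 0.223 0.008]
scene loupe 0.57 [ 0.591 -0.379  0.075]
scene clay_pot 0.85 [0.714 0.148 0.052]
scene soft_brush 0.94 [ 0.765 -0.178  0.021]
scene stop_pin 0.69 [ 0.6   -0.078  0.017]
top stand 0.81 [0.495 0.113 0.024]
top board 0.96 [ 0.52  -0.067  0.119]
top bar_mid 0.75 [ 0.524 -0.066  0.118]
top pencil_mug 0.55 [ 0.586 -0.379  0.066]
top loupe 0.93 [0.48  0.224 0.009]
top clay_pot 0.61 [0.7   0.151 0.059]
top soft_brush 0.65 [ 0.755 -0.175  0.018]
top soft_brush 0.64 [0.498 0.112 0.021]
top stop_pin 0.66 [0.493 0.11  0.021]
```

View pics/scene0.png

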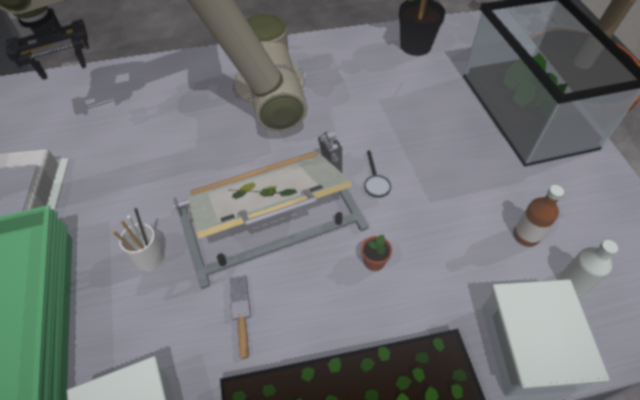

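View pics/top0.png

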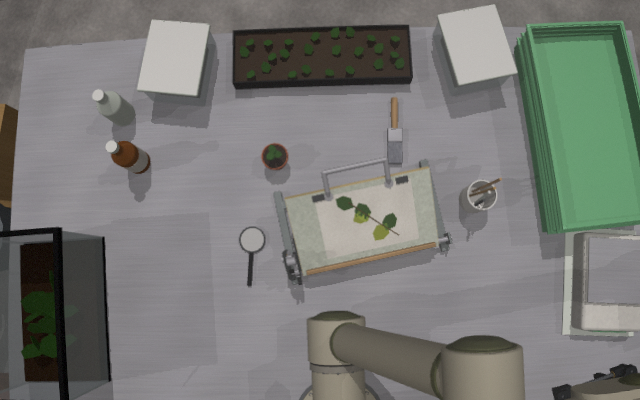

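The top view shows the board turned by about 10°, its bar running from (325,174) to (387,161) px, the pot at (275,156), the brush at (395,135) and the ratchet at (292,262). Next I'll fit the board plane and the bar.

Run:
```python
from h import *
im,d,p=snap('top','top1.png')
poly=np.array([[292,212],[432,175],[438,240],[308,268]])
m=np.zeros(d.shape,np.uint8); cv2.fillPoly(m,[poly],1)
vs,us=np.nonzero(m); P=np.array([px2w(p,d,u,v) for u,v in zip(us,vs) if d[v,u]>0])
for _ in range(4):
    c=np.median(P,0) if _==0 else P.mean(0); n=np.linalg.svd(P-P.mean(0),full_matrices=False)[2][2]; n*=np.sign(n[2]); c=P.mean(0)
    r=(P-c)@n; P=P[abs(r)<max(.004,2*r.std())] if _<3 else P
print('n',n,'c',c,r.std(),len(P)); 
up=-n[:2]; print('yaw(deg)',np.degrees(np.arctan2(up[1],up[0])),'tilt',np.arctan2(np.hypot(*up),n[2]))
# bar points
for u,v in [(330,173),(340,171),(350,169),(356,167),(365,165),(375,163),(383,161)]:
    best=max([px2w(p,d,u,vv) for vv in range(v-5,v+6) if d[vv,u]>0],key=lambda w:w[2]); print(u,best.round(4))
big=cv2.resize(im[130:300,230:500],None,fx=2.9,fy=2.9,interpolation=cv2.INTER_CUBIC);cv2.imwrite('pics/z1.png',big[:,:,::-1])
ims,ds,ps=snap('scene','s1.png');big=cv2.resize(ims[110:300,160:420],None,fx=3,fy=3,interpolation=cv2.INTER_CUBIC);cv2.imwrite('pics/z2.png',big[:,:,::-1])
```

```text
n [-0.4568411  -0.08790237  0.88519455] c [ 0.51302692 -0.08300304  0.11113851] 0.0018201325615797243 7978
yaw(deg) 10.891370114816747 tilt 0.48388430257845605
330 [0.6366 0.0083 0.1987]
340 [ 0.638  -0.0152  0.2001]
350 [ 0.6396 -0.0387  0.2008]
356 [ 0.649  -0.0532  0.1998]
365 [ 0.6482 -0.0743  0.2007]
375 [ 0.6526 -0.0981  0.1994]
383 [ 0.6545 -0.1171  0.1993]
```

View pics/z1.png

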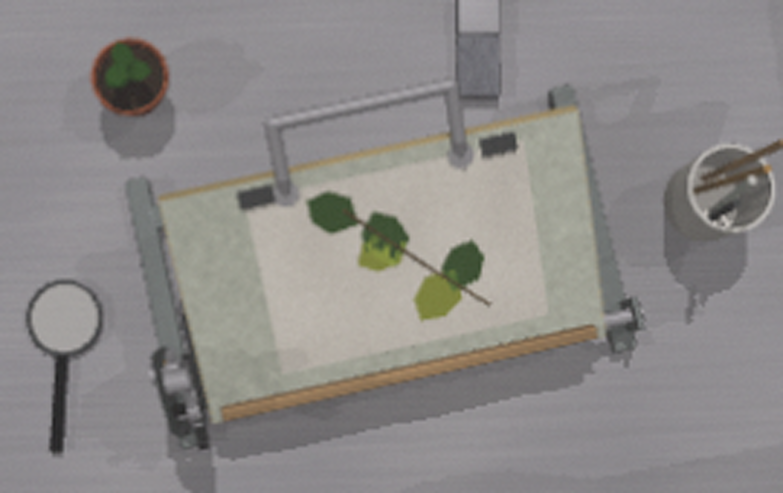

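View pics/z2.png

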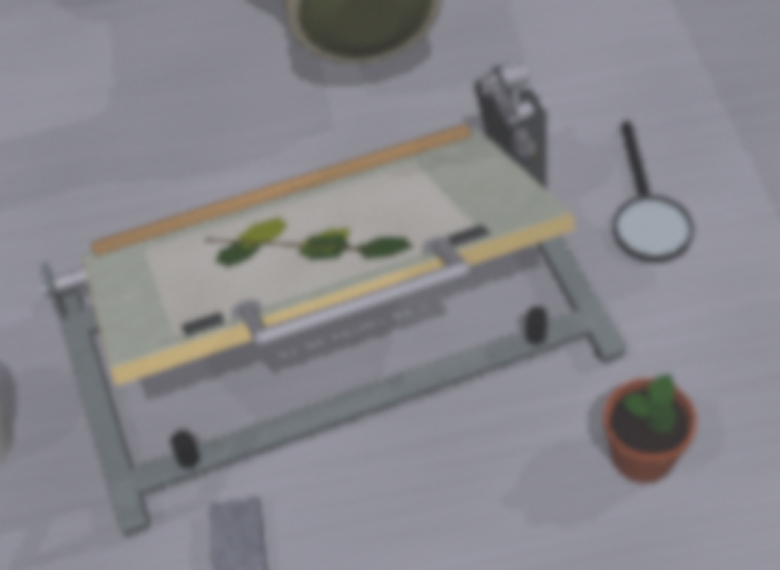

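Run:
```python
from h import *
im,d,p=snap('top','top2.png')
W=np.array([[px2w(p,d,u,v) if d[v,u]>0 else [0,0,0] for u in range(310,400)] for v in range(150,200)])
m=(W[...,2]>.185)
# lift bar: pixels beyond board
pts=W[m]
g=cv2.cvtColor(im,cv2.COLOR_RGB2GRAY)
print(m.sum())
for v in range(0,50,1): print(''.join('#' if x else '.' for x in m[v,::1])) if v<35 else None
# bar row centre per column
R=[]
for j in range(18,75):
    k=np.nonzero(m[:,j])[0]
    k=[x for x in k if W[x,j,2]>.193]
    if len(k): R.append((310+j,150+np.mean(k),len(k)))
R=np.array(R)
X=np.array([px2w(p,d,u,v,z=None) if 0 else px2w(p,d,u,v,z=np.median([d[int(round(b)),int(a)] for a,b,_ in R])) for u,v,_ in R])
for _ in range(3):
    f=np.polyfit(X[:,1],X[:,0],1); r=X[:,0]-np.polyval(f,X[:,1]); X=X[abs(r)<.004]
print('bar yaw',np.degrees(np.arctan(-f[0])),X[0],X[-1],r.std())
# edges from pixels (zoom coords /2.9 + offset)
def e(a,b,z0):
    P=[]
    for (x,y) in (a,b):
        u,v=230+x/2.9,130+y/2.9
        # intersect ray with height z0
        q=px2w(p,d,u,v,1.0); o=px2w(p,d,u,v,0.0); t=(z0-o[2])/(q[2]-o[2]); P.append(o+t*(q-o))
    dd=P[0]-P[1]; print(np.array(P).round(4),np.degrees(np.arctan2(-dd[0],dd[1])),np.linalg.norm(dd))
e((222,413),(597,332),.06); e((163,198),(577,108),.155); e((270,125),(455,87),.195)
```

```text
390
..........................................................................................
..........................................................................................
..........................................................................................
..........................................................................................
..........................................................................................
..........................................................................................
..........................................................................................
...........................................................................#..............
..................................................................#...#######.............
.............................................................#################............
.........................................................###################.#............
....................................................###############.##########............
....
[... 1791 characters left out ...]
........................
...............#..........................................................................
..........................................................................................
..........................................................................................
bar yaw 10.440510602375522 [0.63234696 0.01314416 0.19690548] [ 0.65601938 -0.11733566  0.19787328] 0.0006552631131813138
[[ 0.3955  0.0755  0.06  ]
 [ 0.4575 -0.2617  0.06  ]] 10.410716546080563 0.34283878956088815
[[ 0.5764  0.1163  0.155 ]
 [ 0.643  -0.2345  0.155 ]] 10.757027313632316 0.35703704003143527
[[ 0.628   0.0248  0.195 ]
 [ 0.6552 -0.1269  0.195 ]] 10.152465813093661 0.1540721679040253
```

```bash
cat >> h.py <<'E'
from scipy.spatial.transform import Rotation as R
YAW=np.radians(10.5); U=np.array([np.cos(YAW),np.sin(YAW),0]); H=np.array([.434,-.0905,.05])
def bar(t,H=H,r=.2563): a=t+.102; return H+U*r*np.cos(a)+np.array([0,0,r*np.sin(a)])
def st():
    s=readout.read_state(); print('t',round(s['clock'],2),'pos',s['eef_pos'].round(4),'F',s['contact_force'].round(2),'w',round(s['width'],3)); return s
E
python3 - <<'E'
from h import *
s=st(); q=R.from_rotvec(s['orientation']).as_matrix(); print(q.round(3))
yd=np.degrees(np.arctan2(q[1,1],q[0,1])); print('tool y yaw',yd,'need 10.5 mod 180')
b=bar(.49); print(b, (b-s['eef_pos'])*1000)
E
```

```text
t 1.05 pos [ 0.1242 -0.5358  0.2558] F [-0.14 -0.34 -0.43] w 0.999
[[ 0.974  0.226 -0.   ]
 [ 0.226 -0.974  0.   ]
 [-0.    -0.    -1.   ]]
tool y yaw -76.94906695525553 need 10.5 mod 180
[ 0.64312306 -0.05174133  0.19302098] [518.92239025 484.02445312 -62.73208623]
```

```bash
python3 -m pendant '[[26,24.2,4.2,0,0,4.37,0],[52,48.4,8.4,0,0,8.74,0],[78,72.6,12.6,0,0,13.11,0],[104,96.8,16.8,0,0,17.48,0],[130,121,21,0,0,21.85,0]]'
python3 -m pendant '[[26,24.2,4.2,0,0,4.37,0],[52,48.4,8.4,0,0,8.74,0],[78,72.6,12.6,0,0,13.11,0],[104,96.8,16.8,0,0,17.48,0],[130,121,21,0,0,21.85,0]]'
python3 -m pendant '[[26,24.2,4.2,0,0,4.37,0],[52,48.4,8.4,0,0,8.74,0],[78,72.6,12.6,0,0,13.11,0],[104,96.8,16.8,0,0,17.48,0],[130,121,21,0,0,21.85,0]]'
```

```text
clock: 1.47
eef_pos: [0.2551, -0.4135, 0.277]
orientation: [2.995, 0.947, 0.0]
contact_force: [-0.1, -0.6, -0.6]
width: 1.0
clock: 1.88
eef_pos: [0.3852, -0.2923, 0.2982]
orientation: [2.761, 1.498, 0.0]
contact_force: [1.0, -1.0, -1.0]
width: 0.997
clock: 2.3
eef_pos: [0.5153, -0.1712, 0.3191]
orientation: [2.427, 1.994, 0.0]
contact_force: [0.6, -0.8, 0.7]
width: 1.002
```

```bash
python3 -m pendant '[[26,24.2,4.2,0,0,4.37,0],[52,48.4,8.4,0,0,8.74,0],[78,72.6,12.6,0,0,13.11,0],[104,96.8,16.8,0,0,17.48,0],[129,121,21,0,0,21.85,0]]'
python3 -m pendant '[[0,0,-20,0,0,0,0],[0,0,-30,0,0,0,0],[0,0,-40,0,0,0,0],[0,0,-40,0,0,0,0]]'
python3 - <<'E'
from h import *
s=st(); q=R.from_rotvec(s['orientation']).as_matrix(); print(q.round(3))
im,d,p=snap('wrist','w1.png'); print(w2px(p,bar(.49)),(bar(.49)-s['eef_pos'])*1000)
for t in ['bar_mid','pawl_pin']:
    for r in spotter.find_in('wrist',t)[:2]: print(t,r['conf'],c2w(p,r['at']).round(4))
snap('scene','s3.png')
E
```

```text
clock: 2.72
eef_pos: [0.6443, -0.0502, 0.3399]
orientation: [-2.005, -2.419, 0.0]
contact_force: [-0.1, -0.3, -0.2]
width: 1.0
clock: 3.05
eef_pos: [0.6429, -0.0514, 0.2974]
orientation: [-2.007, -2.412, 0.003]
contact_force: [0.0, -0.6, 0.4]
width: 1.001
t 3.05 pos [ 0.6429 -0.0514  0.2974] F [ 0.03 -0.55  0.41] w 1.001
[[-0.182  0.983 -0.004]
 [ 0.983  0.182  0.001]
 [ 0.002 -0.004 -1.   ]]
(np.float64(323.97824972779335), np.float64(199.8920248186458)) [   0.26083419   -0.29315638 -104.37732413]
bar_mid 0.63 [ 0.5354 -0.0267  0.1299]
pawl_pin 0.92 [ 0.614  -0.0293  0.0182]
pawl_pin 0.68 [0.7077 0.1318 0.0545]
```

View pics/w1.png

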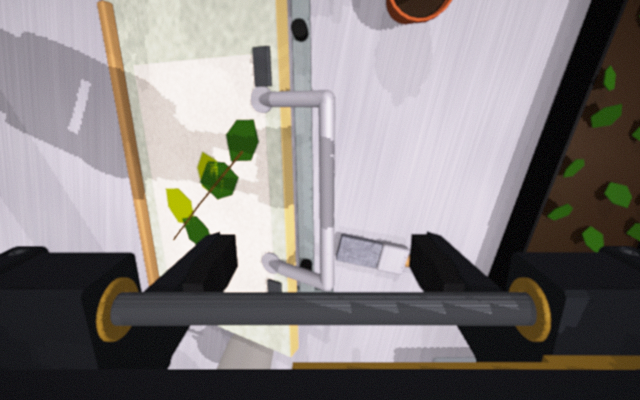

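View pics/s3.png

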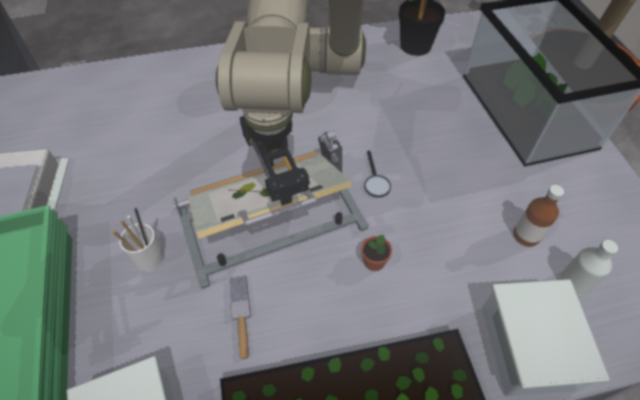

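The wrist view shows the bar at column 326, rows 95–285, upright between the fingers and close to the prediction of (324,200). The ratchet can be seen in the scene camera at (332,148). Descending now.

```bash
python3 -m pendant '[[0.5,0,-20,0,0,0,0],[1,0,-40,0,0,0,0],[1,0,-60,0,0,0,0],[1,0,-75,0,0,0,0],[1,0,-85,0,0,0,0]]'
python3 -m pendant '[[0,0,-10,0,0,0,0],[0,0,-18,0,0,0,0],[0,0,-21,0,0,0,0],[0,0,-21,0,0,0,0]]'
python3 - <<'E'
from h import *
s=st(); print((bar(.49)-s['eef_pos'])*1000)
im,d,p=snap('wrist','w2.png');
E
```

```text
clock: 3.67
eef_pos: [0.644, -0.0519, 0.2138]
orientation: [-2.01, -2.414, 0.0]
contact_force: [0.3, 0.2, 0.3]
width: 1.002
clock: 4.0
eef_pos: [0.6442, -0.0518, 0.1935]
orientation: [-2.01, -2.414, 0.0]
contact_force: [0.1, -1.2, -0.2]
width: 0.999
t 4.0 pos [ 0.6442 -0.0518  0.1935] F [ 0.06 -1.2  -0.21] w 0.999
[-1.07420208  0.05040995 -0.45839244]
```

View pics/w2.png

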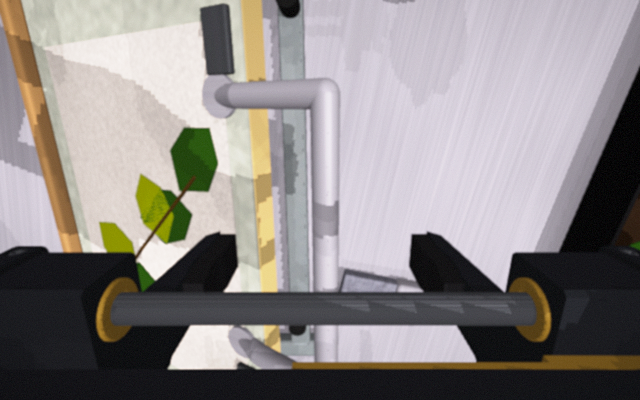

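The bar sits at column 325, midway between the fingertips at 235 and 412. Closing.

```bash
python3 -m pendant '[[0,0,-2,0,0,0,120],[0,0,-2,0,0,0,190],[0,0,-2,0,0,0,200],[0,0,-2,0,0,0,255],[0,0,-2,0,0,0,255]]'
python3 -m pendant '[[0,0,0,0,0,0,255],[0,0,0,0,0,0,255],[0,0,0,0,0,0,255]]'
```

```text
clock: 4.47
eef_pos: [0.6443, -0.0518, 0.192]
orientation: [2.01, 2.414, 0.0]
contact_force: [-0.6, 0.2, -0.2]
width: 0.648
clock: 4.72
eef_pos: [0.6442, -0.0518, 0.1918]
orientation: [2.01, 2.415, 0.0]
contact_force: [0.3, -0.5, 0.2]
width: 0.417
```

```bash
python3 -m pendant '[[0,0,0,0,0,0,255],[0,0,0,0,0,0,255],[0,0,0,0,0,0,255],[0,0,0,0,0,0,255],[0,0,0,0,0,0,255]]'
python3 - <<'E'
from h import *
st()
# table of offsets relative to grip at .49
for t in [.49,.53,.57,.61,.65,.69,.72]:
    print(t,((bar(t)-bar(.49))*1000).round(1))
E
```

```text
clock: 5.13
eef_pos: [0.6448, -0.0517, 0.1921]
orientation: [2.009, 2.413, 0.002]
contact_force: [3.5, 1.6, 1.3]
width: 0.12
t 5.13 pos [ 0.6448 -0.0517  0.1921] F [3.51 1.6  1.29] w 0.12
0.49 [0. 0. 0.]
0.53 [-5.8 -1.1  8.4]
0.57 [-11.9  -2.2  16.5]
0.61 [-18.3  -3.4  24.4]
0.65 [-25.1  -4.6  32.1]
0.69 [-32.1  -6.   39.4]
0.72 [-37.6  -7.   44.7]
```

```bash
python3 -m pendant '[[1,0.2,0,0,0,0,255],[1,0.2,0,0,0,0,255]]'; python3 -m pendant '[[-1.5,-0.3,2.1,0,0,0,255],[-2.9,-0.6,4.2,0,0,0,255],[-4.4,-0.8,6.3,0,0,0,255],[-5.8,-1.1,8.4,0,0,0,255],[-5.8,-1.1,8.4,0,0,0,255]]'
```

```text
clock: 5.3
eef_pos: [0.6452, -0.0516, 0.1916]
orientation: [-2.01, -2.414, 0.001]
contact_force: [0.9, -0.0, 0.2]
width: 0.117
clock: 5.72
eef_pos: [0.6391, -0.0528, 0.2006]
orientation: [2.01, 2.414, -0.0]
contact_force: [2.3, -0.1, -0.9]
width: 0.119
```

```bash
python3 -m pendant '[[-2.7,-0.5,4.1,0,0,0,255],[-5.6,-1.1,8.2,0,0,0,255],[-8.8,-1.7,12.2,0,0,0,255],[-12,-2.3,16.0,0,0,0,255],[-12,-2.3,16,0,0,0,255]]'; python3 -m pendant '[[-3.3,-0.6,3.9,0,0,0,255],[-6.8,-1.2,7.7,0,0,0,255],[-10.2,-1.9,11.4,0,0,0,255],[-13.8,-2.6,15,0,0,0,255],[-13.8,-2.6,15,0,0,0,255]]'
python3 - <<'E'
from h import *
s=st()
im,d,p=snap('scene','s4.png');cv2.imwrite('pics/s4z.png',cv2.resize(im[110:210,270:400],None,fx=5,fy=5,interpolation=cv2.INTER_CUBIC)[:,:,::-1])
im,d,p=snap('top','t4.png');cv2.imwrite('pics/t4z.png',cv2.resize(im[130:290,240:460],None,fx=3,fy=3,interpolation=cv2.INTER_CUBIC)[:,:,::-1])
im,d,p=snap('wrist','w4.png')
E
```

```text
clock: 6.13
eef_pos: [0.6264, -0.0551, 0.2167]
orientation: [-2.009, -2.414, 0.002]
contact_force: [-1.8, -1.4, -5.0]
width: 0.115
clock: 6.55
eef_pos: [0.6124, -0.0578, 0.2315]
orientation: [-2.009, -2.413, 0.002]
contact_force: [-4.0, -1.8, -7.2]
width: 0.114
t 6.55 pos [ 0.6124 -0.0578  0.2315] F [-4.02 -1.8  -7.18] w 0.114
```

View pics/s4z.png

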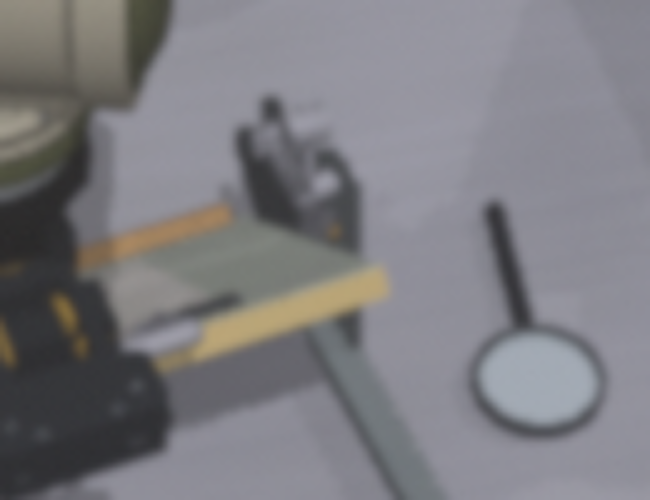

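View pics/t4z.png

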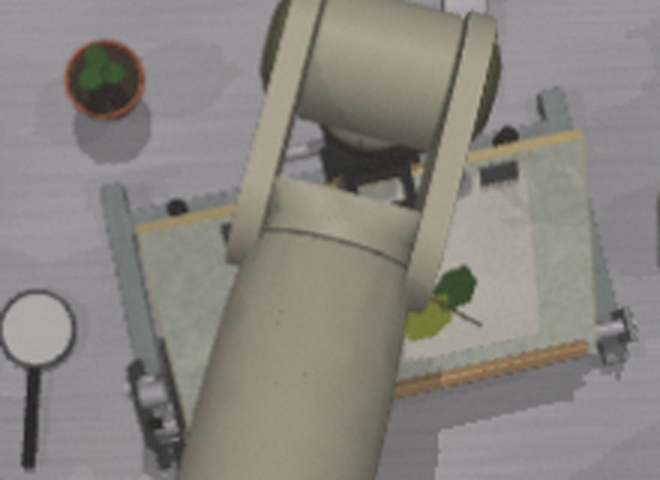

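View pics/w4.png

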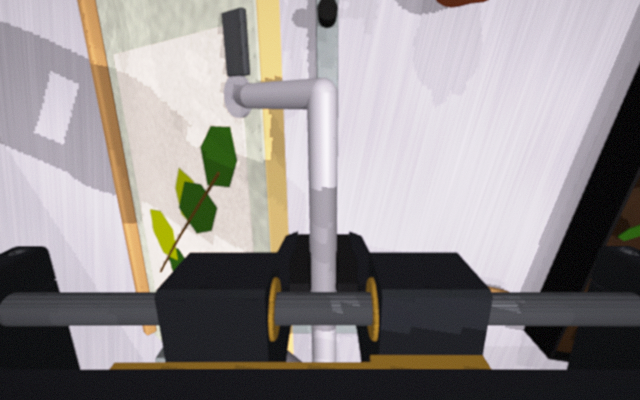

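```bash
python3 -m pendant '[[-1.4,-0.3,-1.4,0,0,0,255],[-1.4,-0.3,-1.4,0,0,0,255],[-1.4,-0.3,-1.4,0,0,0,255]]'
python3 - <<'E'
from h import *
s=st()
P=np.array([[.6452,-.0516,.1916],[.6391,-.0528,.2006],[.6264,-.0551,.2167],[.6124,-.0578,.2315],s['eef_pos']])
u=P@U; z=P[:,2]
for zH in (.047,.048,.05):
  # solve uH for r .2563 each
  print(zH,[round(a-np.sqrt(.2563**2-(b-zH)**2),4) for a,b in zip(u,z)], H@U, [round(np.arcsin((b-zH)/.2563)-.102,3) for b in z])
E
```

```text
clock: 6.95
eef_pos: [0.6131, -0.0577, 0.2307]
orientation: [2.008, 2.413, 0.003]
contact_force: [3.5, 1.0, -0.9]
width: 0.117
t 6.95 pos [ 0.6131 -0.0577  0.2307] F [ 3.48  1.05 -0.94] w 0.117
0.047 [np.float64(0.4134), np.float64(0.4136), np.float64(0.4138), np.float64(0.4137), np.float64(0.4135)] 0.41024031482571693 [np.float64(0.497), np.float64(0.541), np.float64(0.622), np.float64(0.702), np.float64(0.697)]
0.048 [np.float64(0.4127), np.float64(0.4129), np.float64(0.4129), np.float64(0.4127), np.float64(0.4125)] 0.41024031482571693 [np.float64(0.493), np.float64(0.536), np.float64(0.616), np.float64(0.696), np.float64(0.691)]
0.05 [np.float64(0.4114), np.float64(0.4114), np.float64(0.4112), np.float64(0.4106), np.float64(0.4105)] 0.41024031482571693 [np.float64(0.483), np.float64(0.526), np.float64(0.606), np.float64(0.685), np.float64(0.68)]
```

```bash
cat >> h.py <<'E'
UH,ZH,RR=.4128,.048,.2563
def at(t): a=t+.102; return (UH+RR*np.cos(a)),(ZH+RR*np.sin(a))
def fa():
    s=readout.read_state(); P=s['eef_pos']; a=np.arctan2(P[2]-ZH,P@U-UH); F=s['contact_force']; fu,fz=F@U,F[2]
    print('clk',round(s['clock'],2),'pos',P.round(4),'tilt',round(a-.102,4),'r-err mm',round((np.hypot(P[2]-ZH,P@U-UH)-RR)*1e3,2),'Ft',round(-fu*np.sin(a)+fz*np.cos(a),2),'Fr',round(fu*np.cos(a)+fz*np.sin(a),2),'w',round(s['width'],3)); return a-.102
def plan(t0,ts):
    u0,z0=at(t0)
    for t in ts:
        u,z=at(t); print(round(t,3),[round(x*1000,1) for x in ((u-u0)*U[0],(u-u0)*U[1],z-z0)])
def ratchet(tag):
    im,d,p=snap('scene','sr%s.png'%tag); a=cv2.resize(im[115:180,305:365],None,fx=6,fy=6,interpolation=cv2.INTER_CUBIC)
    im,d,p=snap('top','tr%s.png'%tag); b=cv2.resize(im[230:295,265:325],None,fx=6,fy=6,interpolation=cv2.INTER_CUBIC)
    cv2.imwrite('pics/r%s.png'%tag,np.hstack([a,b])[:,:,::-1])
E
python3 - <<'E'
from h import *
fa(); plan(.692,[.703,.714,.725,.735]); plan(.735,[.745,.755,.765]);ratchet('a')
for n in ('scene','top'):
    p=optics.camera_params(n); hh=H+U*.038+np.array([-U[1],U[0],0])*.2; hh[2]=.127; print(w2px(p,hh)); hh[2]=.16; print(w2px(p,hh))
E
```

```text
clk 6.95 pos [ 0.6131 -0.0577  0.2307] tilt 0.6922 r-err mm -0.21 Ft -3.24 Fr 1.86 w 0.117
0.703 [np.float64(-2.0), np.float64(-0.4), np.float64(2.0)]
0.714 [np.float64(-4.0), np.float64(-0.7), np.float64(3.9)]
0.725 [np.float64(-6.0), np.float64(-1.1), np.float64(5.8)]
0.735 [np.float64(-7.9), np.float64(-1.5), np.float64(7.6)]
0.745 [np.float64(-1.9), np.float64(-0.3), np.float64(1.7)]
0.755 [np.float64(-3.8), np.float64(-0.7), np.float64(3.4)]
0.765 [np.float64(-5.7), np.float64(-1.1), np.float64(5.1)]
(np.float64(334.4969254414857), np.float64(146.63751130233774))
(np.float64(334.7857137459903), np.float64(137.50570191221146))
(np.float64(289.57707126631976), np.float64(257.00397710254504))
(np.float64(288.44686481934355), np.float64(256.7571795459631))
```

View pics/ra.png

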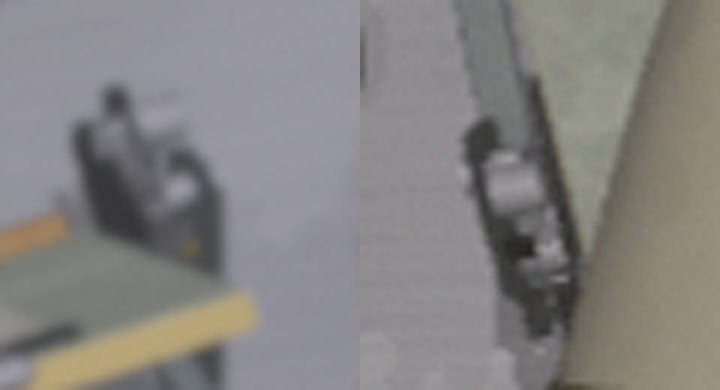

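The pawl weight shows in the top crop at (515,185). That is on the robot's side of the pin, which projects to about (507,162), so the pawl is set. Raising in small steps.

```bash
python3 -m pendant '[[-1.8,-0.4,2.2,0,0,0,255],[-3.8,-0.7,4.1,0,0,0,255],[-5.8,-1.1,6,0,0,0,255],[-7.7,-1.5,7.8,0,0,0,255],[-7.7,-1.5,7.8,0,0,0,255]]'
python3 - <<'E'
from h import *
t=fa(); ratchet('b'); fa(); plan(t,np.arange(.74,.8,.005))
E
```

```text
clock: 7.47
eef_pos: [0.6046, -0.0593, 0.2385]
orientation: [2.009, 2.413, 0.002]
contact_force: [5.7, 2.2, 3.5]
width: 0.115
clk 7.47 pos [ 0.6046 -0.0593  0.2385] tilt 0.7377 r-err mm -0.35 Ft -2.17 Fr 6.65 w 0.115
clk 7.57 pos [ 0.6049 -0.0593  0.2382] tilt 0.7361 r-err mm -0.39 Ft -2.21 Fr 6.88 w 0.119
0.74 [np.float64(-0.4), np.float64(-0.1), np.float64(0.4)]
0.745 [np.float64(-1.4), np.float64(-0.3), np.float64(1.3)]
0.75 [np.float64(-2.3), np.float64(-0.4), np.float64(2.1)]
0.755 [np.float64(-3.3), np.float64(-0.6), np.float64(2.9)]
0.76 [np.float64(-4.2), np.float64(-0.8), np.float64(3.8)]
0.765 [np.float64(-5.2), np.float64(-1.0), np.float64(4.6)]
0.77 [np.float64(-6.2), np.float64(-1.1), np.float64(5.4)]
0.775 [np.float64(-7.1), np.float64(-1.3), np.float64(6.3)]
0.78 [np.float64(-8.1), np.float64(-1.5), np.float64(7.1)]
0.785 [np.float64(-9.1), np.float64(-1.7), np.float64(7.9)]
0.79 [np.float64(-10.0), np.float64(-1.9), np.float64(8.7)]
0.795 [np.float64(-11.0), np.float64(-2.0), np.float64(9.5)]
0.8 [np.float64(-12.0), np.float64(-2.2), np.float64(10.3)]
```

View pics/rb.png

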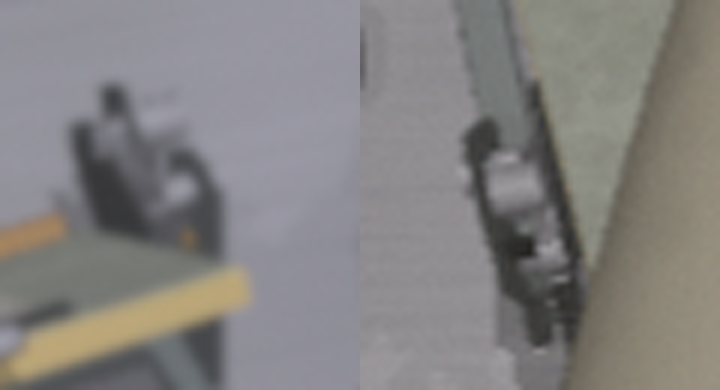

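Still set, and the radial force has grown, so I'll trim outward while I raise.

```bash
python3 -m pendant '[[-1,-0.2,2,0,0,0,255],[-2.5,-0.5,3.5,0,0,0,255],[-4,-0.8,5,0,0,0,255],[-5.2,-1.0,6.1,0,0,0,255],[-5.2,-1.0,6.1,0,0,0,255]]'
python3 - <<'E'
from h import *
t=fa(); ratchet('c'); fa(); plan(t,t+np.arange(.005,.04,.005))
E
```

```text
clock: 7.98
eef_pos: [0.5989, -0.0604, 0.2437]
orientation: [-2.01, -2.414, 0.001]
contact_force: [2.6, 0.3, 0.3]
width: 0.115
clk 7.98 pos [ 0.5989 -0.0604  0.2437] tilt 0.7681 r-err mm -0.29 Ft -1.83 Fr 1.89 w 0.115
clk 8.08 pos [ 0.5991 -0.0604  0.2435] tilt 0.7672 r-err mm -0.28 Ft -1.96 Fr -0.37 w 0.113
0.773 [np.float64(-1.0), np.float64(-0.2), np.float64(0.8)]
0.778 [np.float64(-1.9), np.float64(-0.4), np.float64(1.6)]
0.783 [np.float64(-2.9), np.float64(-0.5), np.float64(2.5)]
0.788 [np.float64(-3.9), np.float64(-0.7), np.float64(3.3)]
0.793 [np.float64(-4.9), np.float64(-0.9), np.float64(4.1)]
0.798 [np.float64(-5.9), np.float64(-1.1), np.float64(4.9)]
0.803 [np.float64(-6.8), np.float64(-1.3), np.float64(5.7)]
0.808 [np.float64(-7.8), np.float64(-1.5), np.float64(6.5)]
```

View pics/rc.png

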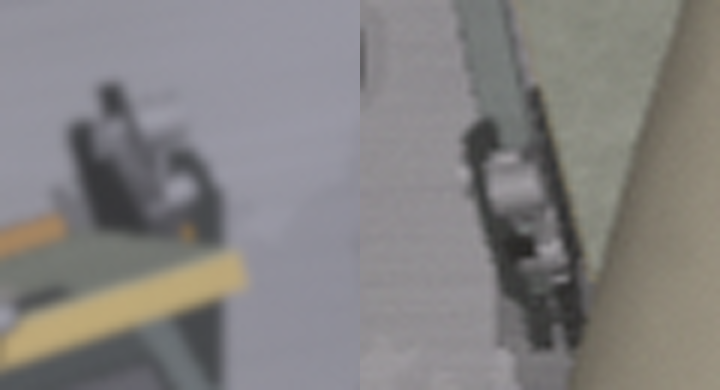

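```bash
python3 -m pendant '[[-1.5,-0.3,1.3,0,0,0,255],[-3,-0.5,2.6,0,0,0,255],[-4.5,-0.8,3.9,0,0,0,255],[-5.8,-1.0,5.0,0,0,0,255],[-5.8,-1.0,5.0,0,0,0,255]]'
python3 - <<'E'
from h import *
t=fa(); ratchet('d'); fa(); plan(t,t+np.arange(.005,.04,.005))
E
```

```text
clock: 8.5
eef_pos: [0.5931, -0.0615, 0.2487]
orientation: [-2.01, -2.414, 0.001]
contact_force: [1.4, -0.3, -2.2]
width: 0.121
clk 8.5 pos [ 0.5931 -0.0615  0.2487] tilt 0.7984 r-err mm -0.2 Ft -2.4 Fr -0.88 w 0.121
clk 8.6 pos [ 0.5932 -0.0615  0.2485] tilt 0.7974 r-err mm -0.2 Ft -2.66 Fr -2.8 w 0.122
0.803 [np.float64(-1.0), np.float64(-0.2), np.float64(0.8)]
0.808 [np.float64(-2.0), np.float64(-0.4), np.float64(1.6)]
0.813 [np.float64(-3.0), np.float64(-0.6), np.float64(2.4)]
0.818 [np.float64(-4.0), np.float64(-0.7), np.float64(3.1)]
0.823 [np.float64(-5.0), np.float64(-0.9), np.float64(3.9)]
0.828 [np.float64(-6.0), np.float64(-1.1), np.float64(4.7)]
0.833 [np.float64(-7.0), np.float64(-1.3), np.float64(5.4)]
0.838 [np.float64(-8.0), np.float64(-1.5), np.float64(6.2)]
```

View pics/rd.png

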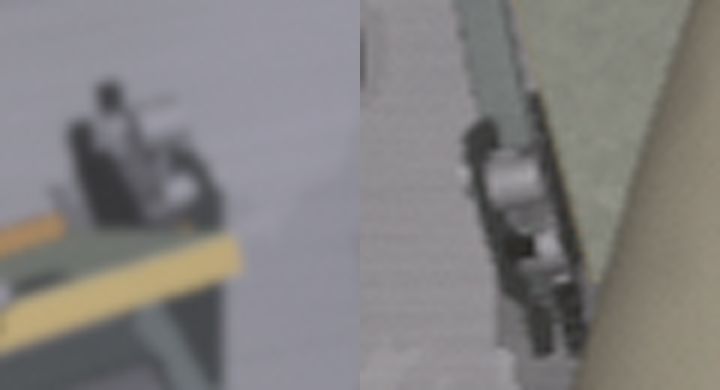

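The weight seems to be starting to move, from about row 185 to 178. Using smaller steps now.

```bash
python3 -m pendant '[[-1.4,-0.2,1.0,0,0,0,255],[-2.8,-0.5,2.0,0,0,0,255],[-4.2,-0.7,2.9,0,0,0,255],[-4.2,-0.7,2.9,0,0,0,255]]'
python3 - <<'E'
from h import *
t=fa(); ratchet('e'); fa(); plan(t,t+np.arange(.005,.04,.005))
E
```

```text
clock: 8.93
eef_pos: [0.589, -0.0622, 0.2518]
orientation: [2.01, 2.414, -0.001]
contact_force: [1.1, -1.6, -2.7]
width: 0.119
clk 8.93 pos [ 0.589  -0.0622  0.2518] tilt 0.8184 r-err mm -0.28 Ft -2.22 Fr -1.68 w 0.119
clk 9.03 pos [ 0.5892 -0.0622  0.2516] tilt 0.8176 r-err mm -0.27 Ft -2.7 Fr -1.16 w 0.122
0.823 [np.float64(-1.0), np.float64(-0.2), np.float64(0.8)]
0.828 [np.float64(-2.0), np.float64(-0.4), np.float64(1.5)]
0.833 [np.float64(-3.0), np.float64(-0.6), np.float64(2.3)]
0.838 [np.float64(-4.0), np.float64(-0.7), np.float64(3.1)]
0.843 [np.float64(-5.1), np.float64(-0.9), np.float64(3.8)]
0.848 [np.float64(-6.1), np.float64(-1.1), np.float64(4.6)]
0.853 [np.float64(-7.1), np.float64(-1.3), np.float64(5.3)]
0.858 [np.float64(-8.1), np.float64(-1.5), np.float64(6.0)]
```

View pics/re.png

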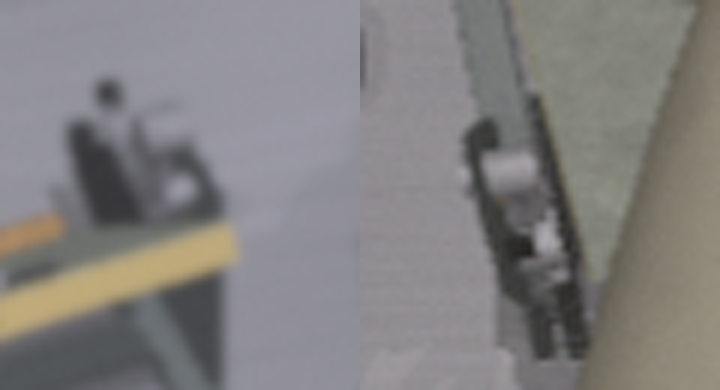

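The weight is now at row 170, so the dog is pushing the pawl over. Continuing.

```bash
python3 -m pendant '[[-1.5,-0.3,1.1,0,0,0,255],[-3.1,-0.6,2.2,0,0,0,255],[-3.1,-0.6,2.2,0,0,0,255]]'
python3 - <<'E'
from h import *
t=fa(); ratchet('f'); fa(); plan(t,t+np.arange(.005,.04,.005))
E
```

```text
clock: 9.28
eef_pos: [0.586, -0.0628, 0.254]
orientation: [2.01, 2.414, -0.0]
contact_force: [1.3, -0.6, -3.1]
width: 0.114
clk 9.28 pos [ 0.586  -0.0628  0.254 ] tilt 0.8334 r-err mm -0.32 Ft -2.78 Fr -1.83 w 0.114
clk 9.38 pos [ 0.5861 -0.0628  0.2539] tilt 0.8326 r-err mm -0.32 Ft -1.29 Fr -0.6 w 0.118
0.838 [np.float64(-1.0), np.float64(-0.2), np.float64(0.8)]
0.843 [np.float64(-2.0), np.float64(-0.4), np.float64(1.5)]
0.848 [np.float64(-3.1), np.float64(-0.6), np.float64(2.3)]
0.853 [np.float64(-4.1), np.float64(-0.8), np.float64(3.0)]
0.858 [np.float64(-5.1), np.float64(-0.9), np.float64(3.7)]
0.863 [np.float64(-6.2), np.float64(-1.1), np.float64(4.5)]
0.868 [np.float64(-7.2), np.float64(-1.3), np.float64(5.2)]
0.873 [np.float64(-8.2), np.float64(-1.5), np.float64(5.9)]
```

View pics/rf.png

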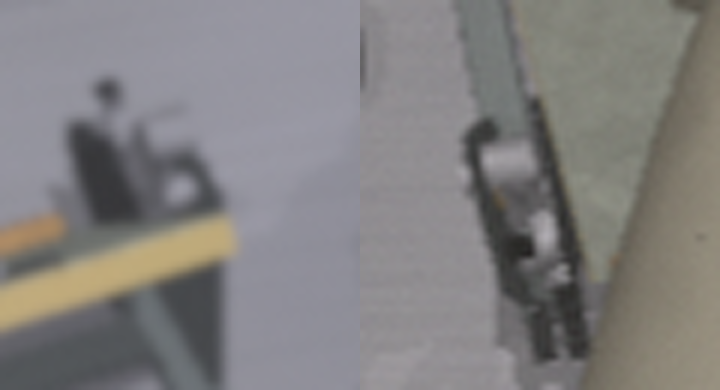

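```bash
python3 -m pendant '[[-1.5,-0.3,1.1,0,0,0,255],[-3.1,-0.6,2.2,0,0,0,255],[-3.1,-0.6,2.2,0,0,0,255]]'
python3 - <<'E'
from h import *
t=fa(); ratchet('g'); fa(); plan(t,t+np.arange(.005,.04,.005))
E
```

```text
clock: 9.63
eef_pos: [0.5829, -0.0634, 0.2562]
orientation: [2.01, 2.414, -0.0]
contact_force: [1.0, -1.3, -0.8]
width: 0.119
clk 9.63 pos [ 0.5829 -0.0634  0.2562] tilt 0.8484 r-err mm -0.39 Ft -1.06 Fr -0.21 w 0.119
clk 9.73 pos [ 0.5831 -0.0633  0.2561] tilt 0.8476 r-err mm -0.38 Ft -2.02 Fr -0.64 w 0.118
0.853 [np.float64(-1.0), np.float64(-0.2), np.float64(0.7)]
0.858 [np.float64(-2.1), np.float64(-0.4), np.float64(1.5)]
0.863 [np.float64(-3.1), np.float64(-0.6), np.float64(2.2)]
0.868 [np.float64(-4.1), np.float64(-0.8), np.float64(2.9)]
0.873 [np.float64(-5.2), np.float64(-1.0), np.float64(3.7)]
0.878 [np.float64(-6.2), np.float64(-1.2), np.float64(4.4)]
0.883 [np.float64(-7.3), np.float64(-1.3), np.float64(5.1)]
0.888 [np.float64(-8.3), np.float64(-1.5), np.float64(5.8)]
```

View pics/rg.png

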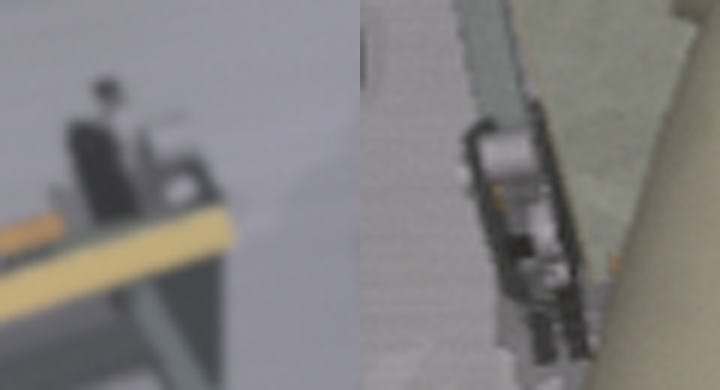

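```bash
python3 -m pendant '[[-1.5,-0.3,1.1,0,0,0,255],[-3.1,-0.6,2.2,0,0,0,255],[-3.1,-0.6,2.2,0,0,0,255]]'
python3 - <<'E'
from h import *
t=fa(); ratchet('h'); fa(); plan(t,t+np.arange(.005,.04,.005))
E
```

```text
clock: 9.98
eef_pos: [0.5798, -0.064, 0.2584]
orientation: [2.01, 2.414, -0.0]
contact_force: [2.3, -1.0, -2.0]
width: 0.121
clk 9.98 pos [ 0.5798 -0.064   0.2584] tilt 0.8635 r-err mm -0.4 Ft -2.78 Fr -0.45 w 0.121
clk 10.08 pos [ 0.5799 -0.0639  0.2582] tilt 0.8626 r-err mm -0.47 Ft -1.86 Fr -0.02 w 0.12
0.868 [np.float64(-1.0), np.float64(-0.2), np.float64(0.7)]
0.873 [np.float64(-2.1), np.float64(-0.4), np.float64(1.4)]
0.878 [np.float64(-3.1), np.float64(-0.6), np.float64(2.2)]
0.883 [np.float64(-4.2), np.float64(-0.8), np.float64(2.9)]
0.888 [np.float64(-5.2), np.float64(-1.0), np.float64(3.6)]
0.893 [np.float64(-6.3), np.float64(-1.2), np.float64(4.3)]
0.898 [np.float64(-7.3), np.float64(-1.4), np.float64(5.0)]
0.903 [np.float64(-8.4), np.float64(-1.6), np.float64(5.7)]
```

View pics/rh.png

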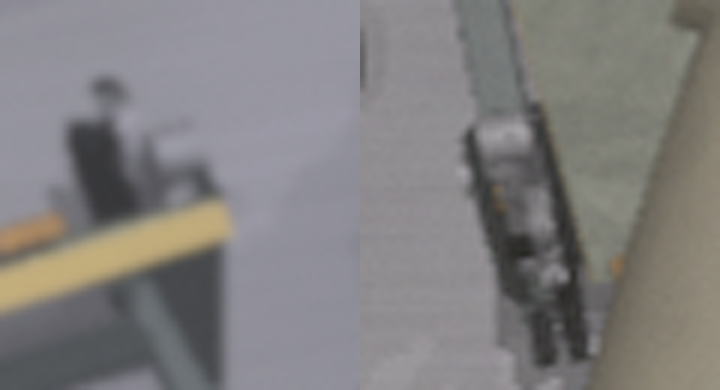

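The weight is at row 138, past vertical. The stop should come within about 0.04 rad, so I'll creep and watch Ft.

```bash
python3 -m pendant '[[-1.1,-0.2,0.7,0,0,0,255],[-2.1,-0.4,1.4,0,0,0,255],[-2.1,-0.4,1.4,0,0,0,255]]'
python3 - <<'E'
from h import *
t=fa(); ratchet('i'); fa()
E
```

```text
clock: 10.33
eef_pos: [0.5778, -0.0644, 0.2597]
orientation: [2.01, 2.414, -0.0]
contact_force: [1.3, -3.3, -0.6]
width: 0.12
clk 10.33 pos [ 0.5778 -0.0644  0.2597] tilt 0.8729 r-err mm -0.47 Ft -0.92 Fr -0.06 w 0.12
clk 10.43 pos [ 0.5779 -0.0643  0.2596] tilt 0.8724 r-err mm -0.51 Ft -2.44 Fr 0.78 w 0.119
```

View pics/ri.png

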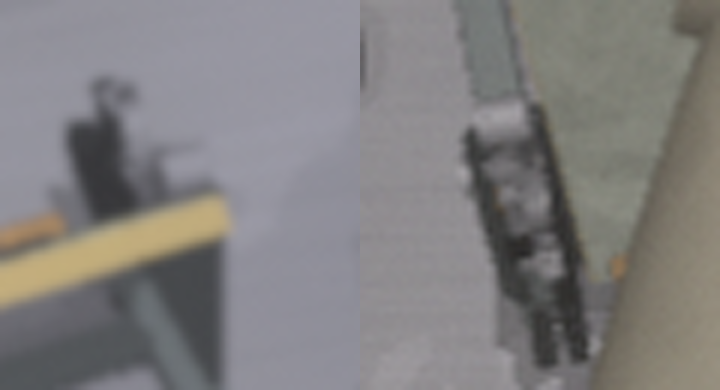

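```bash
sed -i "s/'w',round(s\['width'\],3)); return a-.102/'Fax',round(-F[0]*U[1]+F[1]*U[0],2)); return a-.102/" h.py
python3 -m pendant '[[-1.1,-0.4,0.7,0,0,0,255],[-2.1,-0.8,1.5,0,0,0,255],[-2.1,-0.8,1.5,0,0,0,255]]'
python3 - <<'E'
from h import *
t=fa(); ratchet('j'); fa()
E
```

```text
clock: 10.68
eef_pos: [0.5756, -0.0648, 0.2612]
orientation: [-2.009, -2.414, -0.0]
contact_force: [2.9, 0.6, -0.4]
width: 0.121
clk 10.68 pos [ 0.5756 -0.0648  0.2612] tilt 0.8833 r-err mm -0.54 Ft -2.7 Fr 1.29 Fax 0.08
clk 10.78 pos [ 0.5757 -0.0648  0.2611] tilt 0.8829 r-err mm -0.51 Ft -2.16 Fr 1.0 Fax 1.24
```

View pics/rj.png

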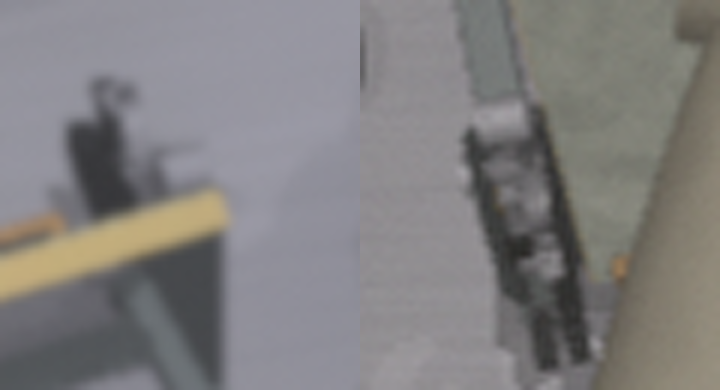

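The weight hasn't moved between these two pictures (row 125), so the pawl tipped at about 0.87. I expect the stop near 0.905–0.915.

```bash
python3 -m pendant '[[-1.2,-0.2,0.8,0,0,0,255],[-2.4,-0.4,1.7,0,0,0,255],[-2.4,-0.4,1.7,0,0,0,255]]'
python3 -c "
from h import *
fa()"
python3 -m pendant '[[-1,-0.2,0.7,0,0,0,255],[-1,-0.2,0.7,0,0,0,255]]'
python3 -c "
from h import *
fa()"
```

```text
clock: 11.03
eef_pos: [0.5731, -0.0653, 0.2628]
orientation: [-2.009, -2.414, 0.0]
contact_force: [1.9, 1.5, -1.3]
width: 0.123
clk 11.03 pos [ 0.5731 -0.0653  0.2628] tilt 0.8952 r-err mm -0.57 Ft -2.48 Fr 0.09 Fax 1.18
clock: 11.2
eef_pos: [0.5721, -0.0655, 0.2634]
orientation: [-2.009, -2.414, 0.0]
contact_force: [1.7, 2.1, -1.8]
width: 0.118
clk 11.2 pos [ 0.5721 -0.0655  0.2634] tilt 0.8997 r-err mm -0.56 Ft -2.7 Fr -0.36 Fax 1.78
```

```bash
python3 -m pendant '[[-1,0,0.7,0,0,0,255],[-1,0,0.7,0,0,0,255],[-1,0,0.7,0,0,0,255]]'
python3 -c "
from h import *
fa();optics.capture('scene');fa()"
```

```text
clock: 11.45
eef_pos: [0.5712, -0.0657, 0.264]
orientation: [-2.01, -2.414, 0.0]
contact_force: [0.9, 1.7, -2.2]
width: 0.114
clk 11.45 pos [ 0.5712 -0.0657  0.264 ] tilt 0.9039 r-err mm -0.55 Ft -2.21 Fr -1.24 Fax 1.52
clk 11.5 pos [ 0.5713 -0.0657  0.264 ] tilt 0.9038 r-err mm -0.55 Ft -1.94 Fr -1.01 Fax 1.4
```

```bash
python3 -m pendant '[[-0.6,0,0.4,0,0,0,255],[-1.1,0,0.6,0,0,0,255],[-1.1,0,0.6,0,0,0,255]]'
python3 -c "
from h import *
fa();optics.capture('scene');fa()"
```

```text
clock: 11.75
eef_pos: [0.5702, -0.0659, 0.2646]
orientation: [-2.01, -2.414, 0.001]
contact_force: [0.7, 0.1, -3.6]
width: 0.12
clk 11.75 pos [ 0.5702 -0.0659  0.2646] tilt 0.9085 r-err mm -0.6 Ft -2.53 Fr -2.62 Fax -0.05
clk 11.8 pos [ 0.5702 -0.0658  0.2646] tilt 0.9085 r-err mm -0.58 Ft -3.45 Fr -3.13 Fax -0.57
```

```bash
python3 -m pendant '[[-0.6,-0.1,0.2,0,0,0,255],[-1.1,-0.2,0.3,0,0,0,255],[-1.1,-0.2,0.3,0,0,0,255]]'
python3 -c "
from h import *
fa();optics.capture('scene');fa()"
```

```text
clock: 12.05
eef_pos: [0.5693, -0.066, 0.2652]
orientation: [2.01, 2.414, 0.0]
contact_force: [3.6, -0.1, -4.0]
width: 0.116
clk 12.05 pos [ 0.5693 -0.066   0.2652] tilt 0.9128 r-err mm -0.59 Ft -5.11 Fr -1.59 Fax -0.75
clk 12.1 pos [ 0.5693 -0.066   0.2652] tilt 0.9128 r-err mm -0.6 Ft -4.28 Fr -0.87 Fax -0.63
```

```bash
python3 -m pendant '[[-0.6,-0.1,0.3,0,0,0,255],[-0.6,-0.1,0.3,0,0,0,255],[-0.6,-0.1,0.3,0,0,0,255]]'
python3 -c "
from h import *
fa();optics.capture('scene');t=fa();ratchet('k');fa()
plan(t,t-np.arange(.02,.45,.02))"
```

```text
clock: 12.35
eef_pos: [0.5688, -0.0661, 0.2655]
orientation: [2.009, 2.414, 0.0]
contact_force: [5.1, -1.8, -2.2]
width: 0.121
clk 12.35 pos [ 0.5688 -0.0661  0.2655] tilt 0.9154 r-err mm -0.59 Ft -5.12 Fr 0.52 Fax -2.73
clk 12.4 pos [ 0.5688 -0.0661  0.2655] tilt 0.9153 r-err mm -0.58 Ft -4.58 Fr 0.77 Fax -1.36
clk 12.5 pos [ 0.5688 -0.0661  0.2655] tilt 0.9153 r-err mm -0.6 Ft -3.94 Fr -0.07 Fax -1.7
0.895 [np.float64(4.3), np.float64(0.8), np.float64(-2.7)]
0.875 [np.float64(8.5), np.float64(1.6), np.float64(-5.6)]
0.855 [np.float64(12.6), np.float64(2.3), np.float64(-8.5)]
0.835 [np.float64(16.7), np.float64(3.1), np.float64(-11.5)]
0.815 [np.float64(20.7), np.float64(3.8), np.float64(-14.5)]
0.795 [np.float64(24.7), np.float64(4.6), np.float64(-17.7)]
0.775 [np.float64(28.6), np.float64(5.3), np.float64(-20.9)]
0.755 [np.float64(32.5), np.float64(6.0), np.float64(-24.2)]
0.735 [np.float64(36.2), np.float64(6.7), np.float64(-27.6)]
0.715 [np.float64(40.0), np.float64(7.4), np.float64(-31.1)]
0.695 [np.float64(43.6), np.float64(8.1), np.float64(-34.7)]
0.675 [np.float64(47.2), np.float64(8.7), np.float64(-38.3)]
0.655 [np.float64(50.7), np.float64(9.4), np.float64(-42.0)]
0.635 [np.float64(54.1), np.float64(10.0), np.float64(-45.7)]
0.615 [np.float64(57.4), np.float64(10.6), np.float64(-49.6)]
0.595 [np.float64(60.7), np.float64(11.3), np.float64(-53.4)]
0.575 [np.float64(63.9), np.float64(11.8), np.float64(-57.4)]
0.555 [np.float64(67.0), np.float64(12.4), np.float64(-61.4)]
0.535 [np.float64(70.1), np.float64(13.0), np.float64(-65.5)]
0.515 [np.float64(73.0), np.float64(13.5), np.float64(-69.7)]
0.495 [np.float64(75.9), np.float64(14.1), np.float64(-73.9)]
0.475 [np.float64(78.7), np.float64(14.6), np.float64(-78.2)]
```

View pics/rk.png

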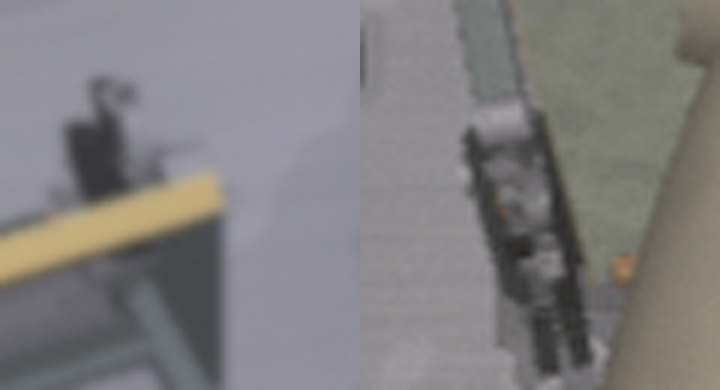

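Ft is about −4.6 against a baseline of about −2.3. That is a light touch but not clear-cut, so one more 0.9 mm step to confirm.

```bash
python3 -m pendant '[[-0.5,0,0.3,0,0,0,255],[-0.8,0,0.5,0,0,0,255],[-0.8,0,0.5,0,0,0,255]]'
python3 -c "
from h import *
for i in range(5): fa();optics.capture('scene')"
```

```text
clock: 12.75
eef_pos: [0.568, -0.0662, 0.266]
orientation: [2.009, 2.414, 0.0]
contact_force: [5.4, -2.4, -1.4]
width: 0.115
clk 12.75 pos [ 0.568  -0.0662  0.266 ] tilt 0.9188 r-err mm -0.6 Ft -4.91 Fr 1.32 Fax -3.33
clk 12.8 pos [ 0.568  -0.0662  0.266 ] tilt 0.9187 r-err mm -0.59 Ft -5.08 Fr 0.14 Fax -2.67
clk 12.85 pos [ 0.568  -0.0662  0.266 ] tilt 0.9187 r-err mm -0.59 Ft -4.53 Fr 0.33 Fax -2.43
clk 12.9 pos [ 0.568  -0.0662  0.266 ] tilt 0.9188 r-err mm -0.6 Ft -5.07 Fr -0.11 Fax -2.62
clk 12.95 pos [ 0.5681 -0.0662  0.266 ] tilt 0.9187 r-err mm -0.59 Ft -5.76 Fr 0.27 Fax -1.97
```

```bash
python3 -m pendant '[[-0.5,-0.3,0.3,0,0,0,255],[-0.8,-0.5,0.5,0,0,0,255],[-0.8,-0.5,0.5,0,0,0,255]]'
python3 -c "
from h import *
for i in range(4): t=fa();optics.capture('scene')
plan(t,t-np.array([.02,.04,.06,.08,.1,.14,.18,.22,.26,.3]))"
```

```text
clock: 13.25
eef_pos: [0.5673, -0.0664, 0.2665]
orientation: [2.009, 2.414, 0.001]
contact_force: [6.0, 0.1, -3.1]
width: 0.117
clk 13.25 pos [ 0.5673 -0.0664  0.2665] tilt 0.9223 r-err mm -0.58 Ft -6.65 Fr 0.37 Fax -1.01
clk 13.3 pos [ 0.5673 -0.0664  0.2665] tilt 0.9223 r-err mm -0.58 Ft -6.88 Fr 0.87 Fax -0.55
clk 13.35 pos [ 0.5673 -0.0664  0.2665] tilt 0.9223 r-err mm -0.58 Ft -6.38 Fr 0.96 Fax -1.44
clk 13.4 pos [ 0.5673 -0.0664  0.2665] tilt 0.9223 r-err mm -0.6 Ft -6.3 Fr 0.92 Fax -0.37
0.902 [np.float64(4.3), np.float64(0.8), np.float64(-2.7)]
0.882 [np.float64(8.5), np.float64(1.6), np.float64(-5.5)]
0.862 [np.float64(12.7), np.float64(2.3), np.float64(-8.4)]
0.842 [np.float64(16.8), np.float64(3.1), np.float64(-11.3)]
0.822 [np.float64(20.8), np.float64(3.9), np.float64(-14.4)]
0.782 [np.float64(28.8), np.float64(5.3), np.float64(-20.7)]
0.742 [np.float64(36.4), np.float64(6.8), np.float64(-27.4)]
0.702 [np.float64(43.8), np.float64(8.1), np.float64(-34.3)]
0.662 [np.float64(50.9), np.float64(9.4), np.float64(-41.6)]
0.622 [np.float64(57.8), np.float64(10.7), np.float64(-49.1)]
```

The stop is confirmed: Ft is −6.6, about 4 N of lift beyond the weight, at about 0.92 rad. I'll refit the arc centre and lower the board.

```bash
sed -i 's/^UH,ZH,RR=.*/UH,ZH,RR=.4134,.0469,.2563/' h.py
python3 -c "
from h import *
t=fa()
plan(t,t-.025*np.arange(1,6)); t-=.125;print(); plan(t,t-.025*np.arange(1,6));t-=.125;print(); plan(t,t-.025*np.arange(1,6))"
```

```text
clk 13.45 pos [ 0.5673 -0.0664  0.2665] tilt 0.9265 r-err mm 0.04 Ft -5.24 Fr -0.12 Fax -1.41
0.902 [np.float64(5.4), np.float64(1.0), np.float64(-3.4)]
0.877 [np.float64(10.6), np.float64(2.0), np.float64(-6.9)]
0.852 [np.float64(15.8), np.float64(2.9), np.float64(-10.5)]
0.827 [np.float64(20.9), np.float64(3.9), np.float64(-14.3)]
0.802 [np.float64(25.9), np.float64(4.8), np.float64(-18.2)]

0.777 [np.float64(4.9), np.float64(0.9), np.float64(-4.0)]
0.752 [np.float64(9.7), np.float64(1.8), np.float64(-8.2)]
0.727 [np.float64(14.4), np.float64(2.7), np.float64(-12.5)]
0.702 [np.float64(19.0), np.float64(3.5), np.float64(-16.8)]
0.677 [np.float64(23.5), np.float64(4.3), np.float64(-21.3)]

0.652 [np.float64(4.4), np.float64(0.8), np.float64(-4.6)]
0.627 [np.float64(8.6), np.float64(1.6), np.float64(-9.3)]
0.602 [np.float64(12.8), np.float64(2.4), np.float64(-14.2)]
0.577 [np.float64(16.8), np.float64(3.1), np.float64(-19.1)]
0.552 [np.float64(20.7), np.float64(3.8), np.float64(-24.2)]
```

```bash
python3 -m pendant '[[5.4,1,-3.4,0,0,0,255],[10.6,2,-6.9,0,0,0,255],[15.8,2.9,-10.5,0,0,0,255],[20.9,3.9,-14.3,0,0,0,255],[20.9,3.9,-14.3,0,0,0,255]]'
python3 -c "
from h import *
t=fa();ratchet('l');t=fa()
plan(t,t-.025*np.arange(1,6))"
```

```text
clock: 13.87
eef_pos: [0.5888, -0.0623, 0.2513]
orientation: [-2.009, -2.415, -0.0]
contact_force: [2.4, 0.8, 1.2]
width: 0.115
clk 13.87 pos [ 0.5888 -0.0623  0.2513] tilt 0.8223 r-err mm -0.26 Ft -1.23 Fr 2.49 Fax 0.4
clk 13.97 pos [ 0.5881 -0.0624  0.2519] tilt 0.826 r-err mm -0.23 Ft -1.67 Fr 2.45 Fax 0.31
0.801 [np.float64(5.0), np.float64(0.9), np.float64(-3.9)]
0.776 [np.float64(9.9), np.float64(1.8), np.float64(-7.9)]
0.751 [np.float64(14.7), np.float64(2.7), np.float64(-12.1)]
0.726 [np.float64(19.4), np.float64(3.6), np.float64(-16.4)]
0.701 [np.float64(24.0), np.float64(4.4), np.float64(-20.8)]
```

View pics/rl.png

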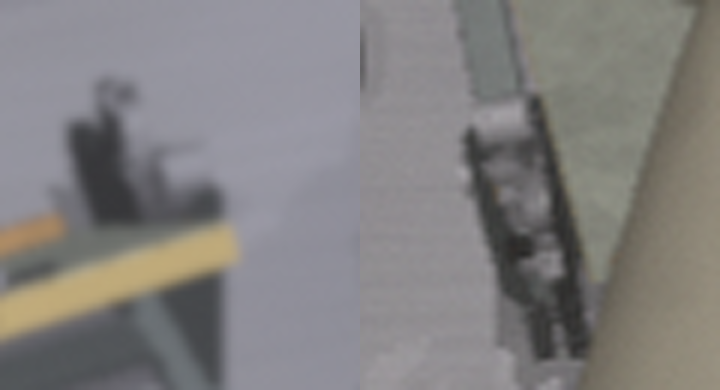

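The pawl stays tipped with the weight at row 125. Lowering further.

```bash
python3 -m pendant '[[5.2,0.9,-3.7,0,0,0,255],[10.2,1.8,-7.6,0,0,0,255],[15,2.7,-11.8,0,0,0,255],[19.7,3.6,-16.1,0,0,0,255],[24.3,4.4,-20.5,0,0,0,255]]'
python3 -c "
from h import *
t=fa();optics.capture('top');t=fa()
plan(t,t-.025*np.arange(1,6))"
```

```text
clock: 14.38
eef_pos: [0.6121, -0.0579, 0.2303]
orientation: [-2.008, -2.413, 0.002]
contact_force: [-4.2, 0.8, -4.2]
width: 0.115
clk 14.38 pos [ 0.6121 -0.0579  0.2303] tilt 0.6988 r-err mm -0.83 Ft -0.1 Fr -5.78 Fax 1.56
clk 14.43 pos [ 0.6127 -0.0577  0.2294] tilt 0.6944 r-err mm -0.95 Ft -1.92 Fr -3.13 Fax 2.32
0.669 [np.float64(4.4), np.float64(0.8), np.float64(-4.5)]
0.644 [np.float64(8.8), np.float64(1.6), np.float64(-9.2)]
0.619 [np.float64(13.0), np.float64(2.4), np.float64(-13.9)]
0.594 [np.float64(17.1), np.float64(3.2), np.float64(-18.8)]
0.569 [np.float64(21.1), np.float64(3.9), np.float64(-23.8)]
```

```bash
python3 -m pendant '[[4.0,0.8,-4.9,0,0,0,255],[8.4,1.6,-9.6,0,0,0,255],[12.6,2.4,-14.3,0,0,0,255],[16.7,3.2,-19.2,0,0,0,255],[20.7,3.9,-24.2,0,0,0,255]]'
python3 -c "
from h import *
t=fa();optics.capture('top');t=fa()
plan(t,t-.025*np.arange(1,6))"
```

```text
clock: 14.85
eef_pos: [0.6326, -0.054, 0.2062]
orientation: [-2.008, -2.413, 0.002]
contact_force: [-6.7, 1.6, -4.9]
width: 0.116
clk 14.85 pos [ 0.6326 -0.054   0.2062] tilt 0.5736 r-err mm -1.53 Ft 0.12 Fr -7.98 Fax 2.83
clk 14.9 pos [ 0.6332 -0.0539  0.2053] tilt 0.5693 r-err mm -1.64 Ft -2.73 Fr -4.71 Fax 2.18
0.544 [np.float64(3.9), np.float64(0.7), np.float64(-5.1)]
0.519 [np.float64(7.6), np.float64(1.4), np.float64(-10.2)]
0.494 [np.float64(11.2), np.float64(2.1), np.float64(-15.5)]
0.469 [np.float64(14.7), np.float64(2.7), np.float64(-20.8)]
0.444 [np.float64(18.0), np.float64(3.3), np.float64(-26.3)]
```

```bash
python3 -c "
from h import *
im,d,p=snap('wrist','w5.png');ratchet('m')
im,d,p=snap('top','t5.png')
P=[px2w(p,d,u,v) for u in range(405,425) for v in range(190,230) if d[v,u]>0];P=np.array(P);c=P.mean(0);n=np.linalg.svd(P-c)[2][2];n*=np.sign(n[2]);r=(P-c)@n;P=P[abs(r)<.004];c=P.mean(0);n=np.linalg.svd(P-c)[2][2];n*=np.sign(n[2]);print(np.arctan2(-(n@U),n[2]),n@np.array([-U[1],U[0],0]),r.std())
fa()"
```

```text
0.5686125243801203 -0.03280202872391405 0.0020759780308692833
clk 15.1 pos [ 0.6323 -0.0541  0.2066] tilt 0.5758 r-err mm -1.58 Ft -1.44 Fr -8.48 Fax 2.63
```

View pics/w5.png

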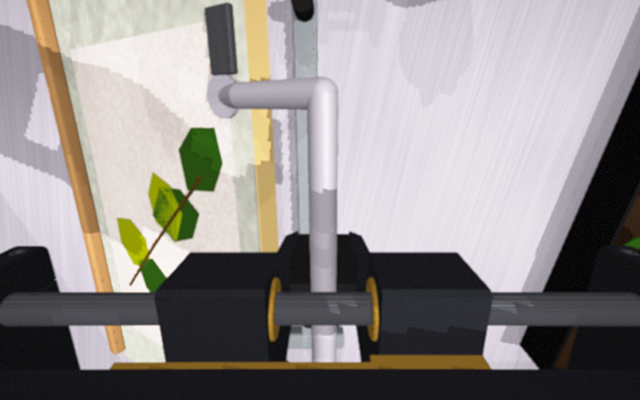

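View pics/rm.png

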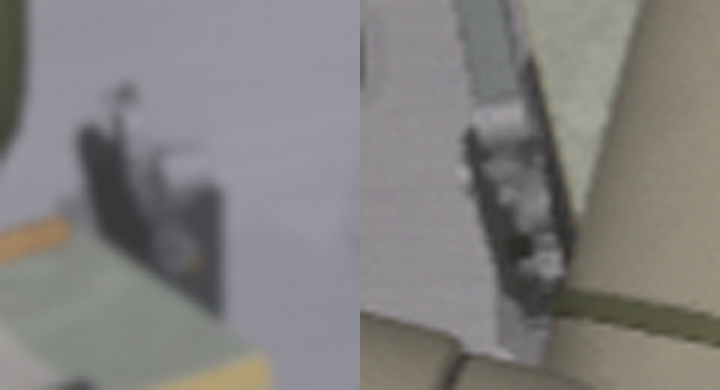

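```bash
python3 -m pendant '[[-0.8,-0.1,-0.7,0,0,0,255],[-1.2,-0.2,-1,0,0,0,255]]'
python3 -c "
from h import *
fa();optics.capture('top');fa()"
```

```text
clock: 15.27
eef_pos: [0.632, -0.0542, 0.2068]
orientation: [2.009, 2.414, 0.002]
contact_force: [-0.8, 4.9, -0.3]
width: 0.12
clk 15.27 pos [ 0.632  -0.0542  0.2068] tilt 0.5768 r-err mm -1.66 Ft -0.36 Fr -0.1 Fax 4.96
clk 15.32 pos [ 0.632  -0.0541  0.2069] tilt 0.5772 r-err mm -1.63 Ft -1.84 Fr -2.72 Fax 3.58
```

Run:
```python
from h import *
t=.577
plan(t,t-.025*np.arange(1,6)); t-=.125;print(); plan(t,t-.025*np.arange(1,6))
```

```text
0.552 [np.float64(3.9), np.float64(0.7), np.float64(-5.0)]
0.527 [np.float64(7.7), np.float64(1.4), np.float64(-10.2)]
0.502 [np.float64(11.3), np.float64(2.1), np.float64(-15.4)]
0.477 [np.float64(14.8), np.float64(2.7), np.float64(-20.7)]
0.452 [np.float64(18.2), np.float64(3.4), np.float64(-26.1)]

0.427 [np.float64(3.2), np.float64(0.6), np.float64(-5.5)]
0.402 [np.float64(6.4), np.float64(1.2), np.float64(-11.1)]
0.377 [np.float64(9.3), np.float64(1.7), np.float64(-16.7)]
0.352 [np.float64(12.2), np.float64(2.3), np.float64(-22.4)]
0.327 [np.float64(14.9), np.float64(2.8), np.float64(-28.2)]
```

```bash
python3 -m pendant '[[3.6,1,-5.1,0,0,0,255],[7.3,1.8,-10.3,0,0,0,255],[10.8,2.6,-15.6,0,0,0,255],[14.3,3.3,-20.9,0,0,0,255],[17.7,4,-26.3,0,0,0,255]]'
python3 -c "
from h import *
t=fa();optics.capture('top');t=fa();
plan(t,t-.025*np.arange(1,6))"
```

```text
clock: 15.73
eef_pos: [0.6502, -0.0506, 0.1797]
orientation: [2.009, 2.414, 0.0]
contact_force: [-0.2, -0.3, -0.3]
width: 0.117
clk 15.73 pos [ 0.6502 -0.0506  0.1797] tilt 0.448 r-err mm -2.19 Ft -0.09 Fr -0.37 Fax -0.29
clk 15.78 pos [ 0.6507 -0.0505  0.1787] tilt 0.4435 r-err mm -2.24 Ft -2.77 Fr 3.06 Fax 1.03
0.419 [np.float64(3.2), np.float64(0.6), np.float64(-5.5)]
0.394 [np.float64(6.3), np.float64(1.2), np.float64(-11.1)]
0.369 [np.float64(9.2), np.float64(1.7), np.float64(-16.8)]
0.344 [np.float64(12.0), np.float64(2.2), np.float64(-22.5)]
0.319 [np.float64(14.6), np.float64(2.7), np.float64(-28.4)]
```

```bash
python3 -m pendant '[[3.2,0.6,-5.5,0,0,0,255],[6.3,1.2,-11.1,0,0,0,255],[9.2,1.7,-16.8,0,0,0,255],[12,2.2,-22.5,0,0,0,255],[14.6,2.7,-28.3,0,0,0,255]]'
python3 -c "
from h import *
t=fa();optics.capture('top');t=fa();
plan(t,t-.025*np.arange(1,6))"
```

```text
clock: 16.2
eef_pos: [0.6645, -0.0479, 0.1513]
orientation: [2.009, 2.414, 0.0]
contact_force: [1.2, 0.3, 0.5]
width: 0.108
clk 16.2 pos [ 0.6645 -0.0479  0.1513] tilt 0.3219 r-err mm -2.55 Ft -0.08 Fr 1.28 Fax 0.05
clk 16.25 pos [ 0.665  -0.0478  0.1502] tilt 0.3174 r-err mm -2.59 Ft -2.72 Fr 4.68 Fax -0.94
0.292 [np.float64(2.5), np.float64(0.5), np.float64(-5.9)]
0.267 [np.float64(4.8), np.float64(0.9), np.float64(-11.8)]
0.242 [np.float64(7.0), np.float64(1.3), np.float64(-17.8)]
0.217 [np.float64(9.1), np.float64(1.7), np.float64(-23.9)]
0.192 [np.float64(11.0), np.float64(2.0), np.float64(-30.0)]
```

```bash
python3 -m pendant '[[3,0.6,-5.7,0,0,0,255],[5.4,1,-11.5,0,0,0,255],[7.6,1.4,-17.5,0,0,0,255],[9.7,1.8,-23.6,0,0,0,255],[9.7,1.8,-23.6,0,0,0,255]]'
python3 -c "
from h import *
t=fa();optics.capture('top');t=fa();
plan(t,t-.025*np.arange(1,9));ratchet('n')"
```

```text
clock: 16.67
eef_pos: [0.6739, -0.046, 0.1265]
orientation: [-2.009, -2.414, 0.001]
contact_force: [0.2, -1.6, -2.4]
width: 0.11
clk 16.67 pos [ 0.6739 -0.046   0.1265] tilt 0.2172 r-err mm -2.65 Ft -2.21 Fr -0.83 Fax -1.6
clk 16.72 pos [ 0.6737 -0.0461  0.1271] tilt 0.2198 r-err mm -2.65 Ft -1.86 Fr -1.64 Fax -0.73
0.195 [np.float64(1.9), np.float64(0.4), np.float64(-6.1)]
0.17 [np.float64(3.7), np.float64(0.7), np.float64(-12.3)]
0.145 [np.float64(5.3), np.float64(1.0), np.float64(-18.4)]
0.12 [np.float64(6.8), np.float64(1.3), np.float64(-24.7)]
0.095 [np.float64(8.1), np.float64(1.5), np.float64(-30.9)]
0.07 [np.float64(9.2), np.float64(1.7), np.float64(-37.2)]
0.045 [np.float64(10.2), np.float64(1.9), np.float64(-43.6)]
0.02 [np.float64(11.1), np.float64(2.1), np.float64(-49.9)]
```

View pics/rn.png

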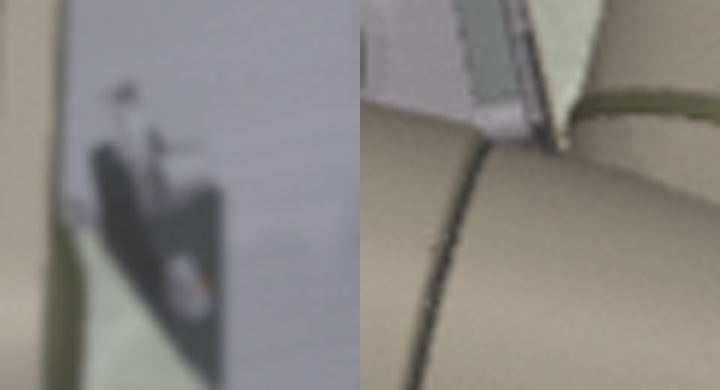

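View pics/srn.png

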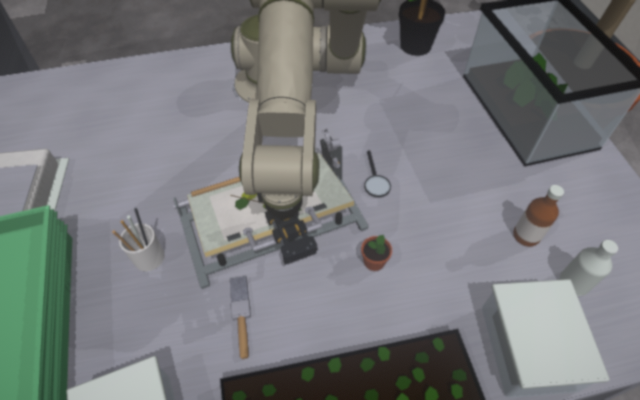

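View pics/trn.png

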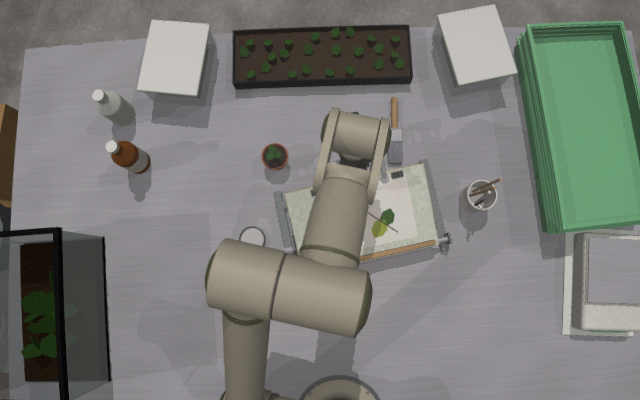

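```bash
python3 -c "
from h import *
im,d,p=snap('top','t6.png')
# height map of arm near ratchet
for u in range(262,420,12): print(u,[ (v,round(float(px2w(p,d,u,v)[2]),2),round(float(px2w(p,d,u,v)[0]),2),round(float(px2w(p,d,u,v)[1]),2)) for v in (250,270,290)])
print(readout.read_state()['joint_pos'])"
```

```text
262 [(250, 0.57, 0.44, 0.12), (270, 0.59, 0.41, 0.12), (290, 0.6, 0.38, 0.12)]
274 [(250, 0.56, 0.44, 0.1), (270, 0.59, 0.41, 0.1), (290, 0.59, 0.38, 0.1)]
286 [(250, 0.17, 0.45, 0.12), (270, 0.59, 0.41, 0.08), (290, 0.59, 0.38, 0.08)]
298 [(250, 0.08, 0.45, 0.09), (270, 0.58, 0.41, 0.06), (290, 0.59, 0.38, 0.06)]
310 [(250, 0.54, 0.44, 0.05), (270, 0.58, 0.41, 0.05), (290, 0.59, 0.38, 0.05)]
322 [(250, 0.54, 0.44, 0.03), (270, 0.58, 0.41, 0.03), (290, 0.59, 0.38, 0.03)]
334 [(250, 0.55, 0.44, 0.01), (270, 0.57, 0.4, 0.01), (290, 0.59, 0.38, 0.01)]
346 [(250, 0.53, 0.44, -0.01), (270, 0.57, 0.4, -0.01), (290, 0.59, 0.37, -0.01)]
358 [(250, 0.5, 0.44, -0.03), (270, 0.56, 0.4, -0.03), (290, 0.59, 0.37, -0.03)]
370 [(250, 0.07, 0.45, -0.09), (270, -0.0, 0.4, -0.09), (290, 0.57, 0.37, -0.04)]
382 [(250, 0.07, 0.45, -0.12), (270, 0.0, 0.4, -0.12), (290, 0.0, 0.34, -0.12)]
394 [(250, 0.08, 0.45, -0.15), (270, -0.0, 0.39, -0.16), (290, 0.0, 0.34, -0.16)]
406 [(250, 0.08, 0.45, -0.18), (270, -0.0, 0.39, -0.19), (290, 0.01, 0.34, -0.19)]
418 [(250, 0.0, 0.45, -0.22), (270, -0.0, 0.39, -0.22), (290, -0.0, 0.34, -0.22)]
[-2.43232473e-01  7.00822717e-01  1.09745274e+00 -3.59835497e-04
  1.34409134e+00 -4.25428472e-01]
```

The elbow is at z of about 0.58 m, so it only hides the ratchet from above. The pawl is still tipped in the scene view. Continuing down.

```bash
python3 -m pendant '[[1.8,0.4,-6.1,0,0,0,255],[3.5,0.6,-12.3,0,0,0,255],[5.1,0.9,-18.4,0,0,0,255],[6.5,1.2,-24.7,0,0,0,255],[6.5,1.2,-24.7,0,0,0,255]]'
python3 -c "
from h import *
t=fa();optics.capture('top');t=fa();
plan(t,[.1,.08,.06,.05,.04,.03,.02,.015,.01,.005,0])"
```

```text
clock: 17.28
eef_pos: [0.6805, -0.0448, 0.1021]
orientation: [-2.01, -2.414, -0.0]
contact_force: [0.8, -2.2, -3.3]
width: 0.104
clk 17.28 pos [ 0.6805 -0.0448  0.1021] tilt 0.1173 r-err mm -2.64 Ft -3.28 Fr -0.32 Fax -2.33
clk 17.33 pos [ 0.6804 -0.0448  0.1027] tilt 0.1198 r-err mm -2.63 Ft -2.07 Fr -1.33 Fax -2.32
0.1 [np.float64(1.0), np.float64(0.2), np.float64(-5.0)]
0.08 [np.float64(2.0), np.float64(0.4), np.float64(-10.0)]
0.06 [np.float64(2.9), np.float64(0.5), np.float64(-15.0)]
0.05 [np.float64(3.3), np.float64(0.6), np.float64(-17.6)]
0.04 [np.float64(3.6), np.float64(0.7), np.float64(-20.1)]
0.03 [np.float64(4.0), np.float64(0.7), np.float64(-22.6)]
0.02 [np.float64(4.3), np.float64(0.8), np.float64(-25.2)]
0.015 [np.float64(4.4), np.float64(0.8), np.float64(-26.5)]
0.01 [np.float64(4.6), np.float64(0.9), np.float64(-27.7)]
0.005 [np.float64(4.7), np.float64(0.9), np.float64(-29.0)]
0 [np.float64(4.9), np.float64(0.9), np.float64(-30.3)]
```

```bash
python3 -m pendant '[[1,0,-5,0,0,0,255],[2,0,-10,0,0,0,255],[2.8,0.1,-15,0,0,0,255],[3.2,0.2,-17.6,0,0,0,255],[3.2,0.2,-17.6,0,0,0,255]]'
python3 -c "
from h import *
t=fa();ratchet('o');t=fa()"
python3 -m pendant '[[0.2,0,-2.5,0,0,0,255],[0.4,0.1,-4,0,0,0,255],[0.4,0.1,-4,0,0,0,255]]'
python3 -c "
from h import *
t=fa();optics.capture('scene');t=fa()"
```

```text
clock: 17.75
eef_pos: [0.6838, -0.0442, 0.0852]
orientation: [2.01, 2.415, 0.001]
contact_force: [1.8, 2.0, -1.7]
width: 0.104
clk 17.75 pos [ 0.6838 -0.0442  0.0852] tilt 0.0495 r-err mm -2.55 Ft -2.04 Fr 1.85 Fax 1.64
clk 17.85 pos [ 0.6837 -0.0442  0.0857] tilt 0.0516 r-err mm -2.56 Ft -2.4 Fr 1.62 Fax 1.21
clock: 18.1
eef_pos: [0.6843, -0.0442, 0.0817]
orientation: [2.009, 2.414, 0.002]
contact_force: [4.0, 3.5, -1.1]
width: 0.104
clk 18.1 pos [ 0.6843 -0.0442  0.0817] tilt 0.0358 r-err mm -2.55 Ft -1.72 Fr 4.35 Fax 2.71
clk 18.15 pos [ 0.6842 -0.0442  0.0819] tilt 0.0363 r-err mm -2.55 Ft -2.3 Fr 3.92 Fax 2.27
```

View pics/ro.png

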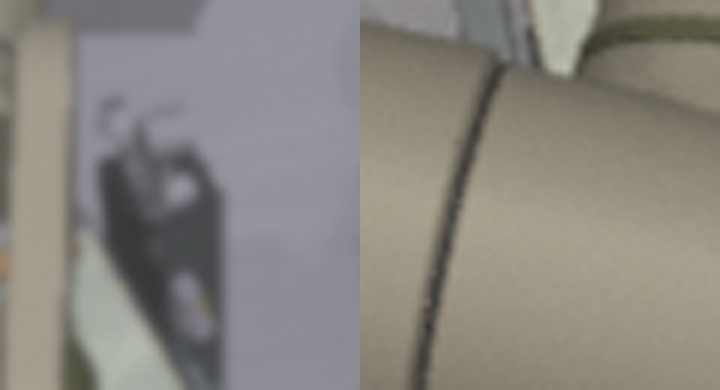

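The pawl weight is swinging back towards set. Creeping down to the pads.

```bash
python3 -m pendant '[[0.6,0.4,-1.5,0,0,0,255],[0.8,0.5,-3,0,0,0,255],[0.8,0.5,-3,0,0,0,255]]'
python3 -c "
from h import *
t=fa();optics.capture('scene');t=fa()"
python3 -m pendant '[[0.2,0,-1,0,0,0,255],[0.2,0,-2,0,0,0,255],[0.2,0,-2,0,0,0,255]]'
python3 -c "
from h import *
t=fa();optics.capture('scene');t=fa()"
```

```text
clock: 18.4
eef_pos: [0.6847, -0.0441, 0.0785]
orientation: [2.01, 2.414, -0.0]
contact_force: [2.7, 1.7, -0.9]
width: 0.103
clk 18.4 pos [ 0.6847 -0.0441  0.0785] tilt 0.0228 r-err mm -2.55 Ft -1.27 Fr 2.85 Fax 1.13
clk 18.45 pos [ 0.6847 -0.044   0.0786] tilt 0.0232 r-err mm -2.53 Ft -1.9 Fr 2.53 Fax 1.0
clock: 18.7
eef_pos: [0.6849, -0.044, 0.0767]
orientation: [2.01, 2.414, 0.0]
contact_force: [2.8, 1.6, -2.0]
width: 0.107
clk 18.7 pos [ 0.6849 -0.044   0.0767] tilt 0.0158 r-err mm -2.52 Ft -2.33 Fr 2.77 Fax 1.02
clk 18.75 pos [ 0.6849 -0.044   0.0768] tilt 0.016 r-err mm -2.53 Ft -1.79 Fr 2.97 Fax 1.56
```

```bash
python3 -m pendant '[[0.2,0,-1,0,0,0,255],[0.2,0,-2,0,0,0,255],[0.2,0,-2,0,0,0,255]]'
python3 -c "
from h import *
t=fa();optics.capture('scene');t=fa()"
python3 -m pendant '[[0.2,0,-0.8,0,0,0,255],[0.2,0,-1.2,0,0,0,255],[0.2,0,-1.2,0,0,0,255]]'
python3 -c "
from h import *
t=fa();ratchet('p');t=fa()"
```

```text
clock: 19.0
eef_pos: [0.6852, -0.044, 0.0747]
orientation: [2.01, 2.414, 0.0]
contact_force: [3.6, 1.7, -1.4]
width: 0.109
clk 19.0 pos [ 0.6852 -0.044   0.0747] tilt 0.0079 r-err mm -2.49 Ft -1.83 Fr 3.65 Fax 1.07
clk 19.05 pos [ 0.6852 -0.044   0.0748] tilt 0.008 r-err mm -2.5 Ft -0.51 Fr 3.51 Fax 0.65
clock: 19.3
eef_pos: [0.6853, -0.044, 0.0736]
orientation: [2.01, 2.414, 0.0]
contact_force: [4.1, 2.5, -1.8]
width: 0.107
clk 19.3 pos [ 0.6853 -0.044   0.0736] tilt 0.0034 r-err mm -2.49 Ft -2.31 Fr 4.31 Fax 1.68
clk 19.4 pos [ 0.6853 -0.044   0.0737] tilt 0.0036 r-err mm -2.47 Ft -1.64 Fr 3.22 Fax 1.07
```

View pics/rp.png

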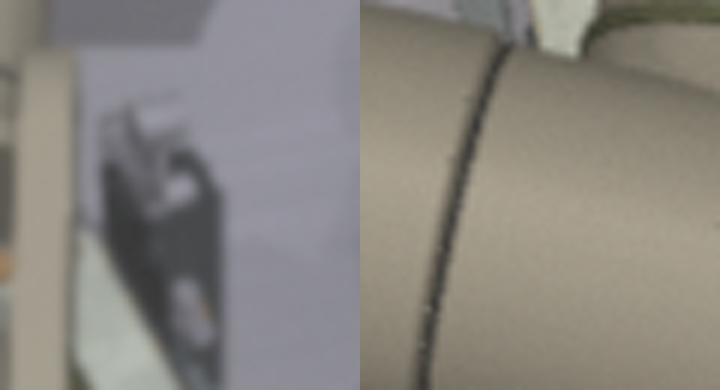

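The pawl is set again: the weight is back at (160,115) in the scene crop, as at the start. A little further down until the pads carry the board.

```bash
python3 -m pendant '[[0.4,0.1,-0.7,0,0,0,255],[0.6,0.2,-1.2,0,0,0,255],[0.6,0.2,-1.2,0,0,0,255]]'
python3 -c "
from h import *
t=fa();optics.capture('scene');t=fa()"
python3 -m pendant '[[0.1,0,-0.6,0,0,0,255],[0.1,0,-1,0,0,0,255],[0.1,0,-1,0,0,0,255]]'
python3 -c "
from h import *
for i in range(3): t=fa();optics.capture('scene')"
```

```text
clock: 19.65
eef_pos: [0.6854, -0.0439, 0.0721]
orientation: [-2.009, -2.414, 0.001]
contact_force: [0.7, 0.7, -2.1]
width: 0.108
clk 19.65 pos [ 0.6854 -0.0439  0.0721] tilt -0.0025 r-err mm -2.48 Ft -2.19 Fr 0.61 Fax 0.57
clk 19.7 pos [ 0.6855 -0.0439  0.0722] tilt -0.0022 r-err mm -2.46 Ft -1.78 Fr 1.4 Fax 0.61
clock: 19.95
eef_pos: [0.6856, -0.0439, 0.0712]
orientation: [-2.009, -2.414, 0.001]
contact_force: [-1.1, -0.3, -1.9]
width: 0.103
clk 19.95 pos [ 0.6856 -0.0439  0.0712] tilt -0.0062 r-err mm -2.43 Ft -1.83 Fr -1.3 Fax -0.11
clk 20.0 pos [ 0.6856 -0.0439  0.0712] tilt -0.0061 r-err mm -2.42 Ft -2.15 Fr -0.33 Fax 0.43
clk 20.05 pos [ 0.6856 -0.0439  0.0712] tilt -0.0061 r-err mm -2.44 Ft -1.26 Fr -1.57 Fax 0.13
```

```bash
python3 -m pendant '[[0,0,-0.6,0,0,0,255],[0,0,-1,0,0,0,255],[0,0,-1,0,0,0,255]]'
python3 -c "
from h import *
for i in range(2): t=fa();optics.capture('scene')"
python3 -m pendant '[[0,0,-0.6,0,0,0,255],[0,0,-1,0,0,0,255],[0,0,-1,0,0,0,255]]'
python3 -c "
from h import *
for i in range(3): t=fa();optics.capture('scene')"
```

```text
clock: 20.35
eef_pos: [0.6857, -0.0438, 0.0703]
orientation: [-2.01, -2.414, 0.001]
contact_force: [-1.9, -0.8, -2.5]
width: 0.11
clk 20.35 pos [ 0.6857 -0.0438  0.0703] tilt -0.0099 r-err mm -2.39 Ft -2.35 Fr -2.25 Fax -0.46
clk 20.4 pos [ 0.6857 -0.0438  0.0703] tilt -0.0098 r-err mm -2.39 Ft -2.13 Fr -3.5 Fax 0.37
clock: 20.7
eef_pos: [0.6858, -0.0438, 0.0697]
orientation: [-2.01, -2.415, 0.0]
contact_force: [-4.6, -0.7, -0.2]
width: 0.104
clk 20.7 pos [ 0.6858 -0.0438  0.0697] tilt -0.0122 r-err mm -2.36 Ft 0.19 Fr -4.61 Fax 0.15
clk 20.75 pos [ 0.6858 -0.0438  0.0697] tilt -0.0122 r-err mm -2.39 Ft 0.96 Fr -4.96 Fax 0.05
clk 20.8 pos [ 0.6858 -0.0438  0.0697] tilt -0.0122 r-err mm -2.38 Ft 1.77 Fr -5.31 Fax 0.37
```

The pads now carry the board: Ft went from −2.2 to about +1 N, with the board flat. Easing the radial load, then raising.

```bash
sed -i 's/^UH,ZH,RR=.*/UH,ZH,RR=.4110,.0438,.2563/' h.py
python3 -m pendant '[[-0.8,-0.1,0.5,0,0,0,255],[-0.8,-0.1,0.5,0,0,0,255]]'
python3 -c "
from h import *
t=fa();ratchet('q');t=fa()
plan(t,[.02,.04,.06,.08,.1]);plan(.1,[.125,.15,.175,.2,.225]);plan(.225,[.25,.275,.3,.325,.345]);plan(.345,[.36,.375,.39,.4])"
```

```text
clock: 21.02
eef_pos: [0.6857, -0.0438, 0.0701]
orientation: [2.009, 2.413, 0.002]
contact_force: [1.2, 0.6, -2.2]
width: 0.107
clk 21.02 pos [ 0.6857 -0.0438  0.0701] tilt 0.0008 r-err mm 0.27 Ft -2.31 Fr 1.09 Fax 0.32
clk 21.12 pos [ 0.6857 -0.0438  0.0701] tilt 0.0006 r-err mm 0.26 Ft -1.05 Fr 1.15 Fax -0.59
0.02 [np.float64(-0.5), np.float64(-0.1), np.float64(4.9)]
0.04 [np.float64(-1.2), np.float64(-0.2), np.float64(10.0)]
0.06 [np.float64(-2.0), np.float64(-0.4), np.float64(15.1)]
0.08 [np.float64(-2.8), np.float64(-0.5), np.float64(20.1)]
0.1 [np.float64(-3.8), np.float64(-0.7), np.float64(25.2)]
0.125 [np.float64(-1.3), np.float64(-0.2), np.float64(6.3)]
0.15 [np.float64(-2.8), np.float64(-0.5), np.float64(12.5)]
0.175 [np.float64(-4.5), np.float64(-0.8), np.float64(18.7)]
0.2 [np.float64(-6.3), np.float64(-1.2), np.float64(24.8)]
0.225 [np.float64(-8.2), np.float64(-1.5), np.float64(30.9)]
0.25 [np.float64(-2.1), np.float64(-0.4), np.float64(6.0)]
0.275 [np.float64(-4.3), np.float64(-0.8), np.float64(12.0)]
0.3 [np.float64(-6.7), np.float64(-1.2), np.float64(18.0)]
0.325 [np.float64(-9.3), np.float64(-1.7), np.float64(23.8)]
0.345 [np.float64(-11.4), np.float64(-2.1), np.float64(28.5)]
0.36 [np.float64(-1.7), np.float64(-0.3), np.float64(3.5)]
0.375 [np.float64(-3.4), np.float64(-0.6), np.float64(6.9)]
0.39 [np.float64(-5.1), np.float64(-1.0), np.float64(10.3)]
0.4 [np.float64(-6.3), np.float64(-1.2), np.float64(12.5)]
```

View pics/rq.png

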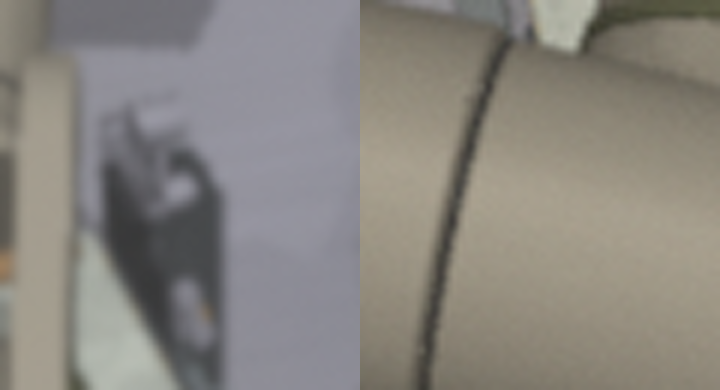

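The pawl is set, so I'm raising towards about 0.40.

```bash
python3 -m pendant '[[-0.5,-0.1,4.9,0,0,0,255],[-1.2,-0.2,10,0,0,0,255],[-2,-0.4,15.1,0,0,0,255],[-2.8,-0.5,20.1,0,0,0,255],[-3.8,-0.7,25.2,0,0,0,255]]'
python3 -c "
from h import *
fa();optics.capture('scene');t=fa();plan(t,t+.025*np.arange(1,6))"
```

```text
clock: 21.53
eef_pos: [0.6817, -0.0446, 0.096]
orientation: [2.009, 2.413, 0.002]
contact_force: [5.0, 0.6, -2.6]
width: 0.105
clk 21.53 pos [ 0.6817 -0.0446  0.096 ] tilt 0.103 r-err mm 0.27 Ft -3.6 Fr 4.39 Fax -0.3
clk 21.58 pos [ 0.6815 -0.0446  0.097 ] tilt 0.1068 r-err mm 0.25 Ft -1.19 Fr 3.14 Fax 0.08
0.132 [np.float64(-1.4), np.float64(-0.3), np.float64(6.3)]
0.157 [np.float64(-2.9), np.float64(-0.5), np.float64(12.5)]
0.182 [np.float64(-4.6), np.float64(-0.9), np.float64(18.6)]
0.207 [np.float64(-6.4), np.float64(-1.2), np.float64(24.8)]
0.232 [np.float64(-8.4), np.float64(-1.6), np.float64(30.8)]
```

```bash
python3 -m pendant '[[-1,-0.2,6.3,0,0,0,255],[-2.4,-0.4,12.5,0,0,0,255],[-4.1,-0.8,18.6,0,0,0,255],[-5.9,-1.1,24.8,0,0,0,255],[-7.9,-1.5,30.8,0,0,0,255]]'
python3 -c "
from h import *
fa();optics.capture('scene');t=fa();plan(t,t+.025*np.arange(1,6))"
```

```text
clock: 22.0
eef_pos: [0.6732, -0.0462, 0.1266]
orientation: [2.01, 2.414, 0.0]
contact_force: [4.1, -1.2, -2.6]
width: 0.099
clk 22.0 pos [ 0.6732 -0.0462  0.1266] tilt 0.2271 r-err mm 0.01 Ft -3.66 Fr 2.8 Fax -1.9
clk 22.05 pos [ 0.6728 -0.0462  0.1277] tilt 0.2316 r-err mm -0.04 Ft -1.37 Fr 0.42 Fax -1.61
0.257 [np.float64(-2.1), np.float64(-0.4), np.float64(6.0)]
0.282 [np.float64(-4.4), np.float64(-0.8), np.float64(12.0)]
0.307 [np.float64(-6.9), np.float64(-1.3), np.float64(17.9)]
0.332 [np.float64(-9.4), np.float64(-1.7), np.float64(23.8)]
0.357 [np.float64(-12.1), np.float64(-2.3), np.float64(29.5)]
```

```bash
python3 -m pendant '[[-2.1,-0.6,6,0,0,0,255],[-4.4,-1,12,0,0,0,255],[-6.8,-1.5,17.9,0,0,0,255],[-9.3,-2,23.8,0,0,0,255],[-12,-2.5,29.5,0,0,0,255]]'
python3 -c "
from h import *
fa();optics.capture('scene');t=fa();plan(t,[.36,.37,.38,.39,.395,.4])"
```

```text
clock: 22.47
eef_pos: [0.6609, -0.0485, 0.1559]
orientation: [-2.009, -2.414, 0.001]
contact_force: [0.3, -0.6, -3.8]
width: 0.1
clk 22.47 pos [ 0.6609 -0.0485  0.1559] tilt 0.3515 r-err mm -0.46 Ft -3.46 Fr -1.47 Fax -0.64
clk 22.52 pos [ 0.6604 -0.0486  0.1569] tilt 0.3558 r-err mm -0.46 Ft -1.1 Fr -1.89 Fax 0.72
0.36 [np.float64(-0.5), np.float64(-0.1), np.float64(1.0)]
0.37 [np.float64(-1.6), np.float64(-0.3), np.float64(3.3)]
0.38 [np.float64(-2.8), np.float64(-0.5), np.float64(5.5)]
0.39 [np.float64(-3.9), np.float64(-0.7), np.float64(7.8)]
0.395 [np.float64(-4.5), np.float64(-0.8), np.float64(8.9)]
0.4 [np.float64(-5.1), np.float64(-1.0), np.float64(10.1)]
```

```bash
python3 -m pendant '[[-1.8,-0.4,3.2,0,0,0,255],[-3.5,-0.7,6.4,0,0,0,255],[-5.3,-1,9.9,0,0,0,255],[-5.3,-1,9.9,0,0,0,255],[-5.3,-1,9.9,0,0,0,255]]'
python3 -c "
from h import *
fa()
im,d,p=snap('top','t7.png')
P=[px2w(p,d,u,v) for u in range(400,428) for v in range(185,235) if d[v,u]>0];P=np.array(P)
for i in range(3):
  c=P.mean(0);n=np.linalg.svd(P-c,full_matrices=False)[2][2];n*=np.sign(n[2]);r=(P-c)@n;P=P[abs(r)<.004]
print('tilt img',np.arctan2(-(n@U),n[2]),len(P))
ratchet('r');fa()"
```

```text
clock: 22.93
eef_pos: [0.6559, -0.0495, 0.1654]
orientation: [-2.01, -2.414, 0.0]
contact_force: [1.0, 1.2, -1.5]
width: 0.094
clk 22.93 pos [ 0.6559 -0.0495  0.1654] tilt 0.3938 r-err mm -0.64 Ft -1.95 Fr 0.37 Fax 1.0
tilt img 0.4035642315522414 1280
clk 23.08 pos [ 0.656  -0.0495  0.1651] tilt 0.3925 r-err mm -0.64 Ft -3.73 Fr 0.31 Fax 0.55
```

View pics/rr.png

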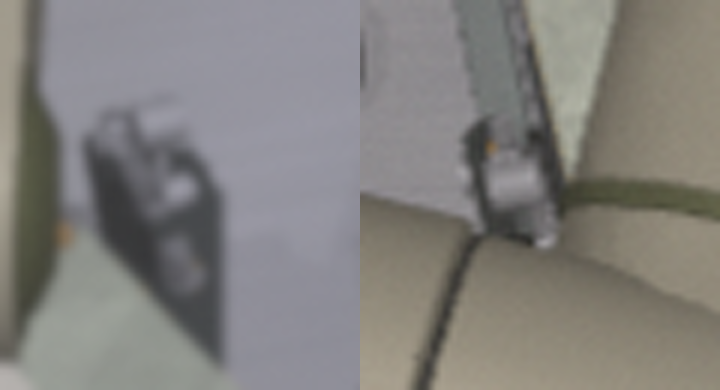

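View pics/t7.png

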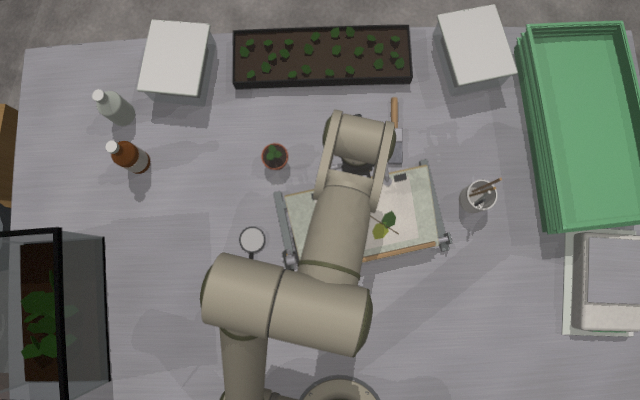

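The pawl is set and the tilt is about 0.395–0.40, which is between notches 2 and 3. Letting it down onto the pawl.

```bash
python3 -c "
from h import *
plan(.3925,[.385,.378,.37,.365,.36,.355,.35,.345,.34])"
python3 -m pendant '[[0.9,0.2,-1.7,0,0,0,255],[1.8,0.3,-3.5,0,0,0,255],[2.6,0.5,-5.1,0,0,0,255],[2.6,0.5,-5.1,0,0,0,255]]'
python3 -c "
from h import *
fa();optics.capture('scene');fa()"
```

```text
0.385 [np.float64(0.9), np.float64(0.2), np.float64(-1.7)]
0.378 [np.float64(1.7), np.float64(0.3), np.float64(-3.3)]
0.37 [np.float64(2.6), np.float64(0.5), np.float64(-5.1)]
0.365 [np.float64(3.2), np.float64(0.6), np.float64(-6.2)]
0.36 [np.float64(3.8), np.float64(0.7), np.float64(-7.4)]
0.355 [np.float64(4.3), np.float64(0.8), np.float64(-8.5)]
0.35 [np.float64(4.9), np.float64(0.9), np.float64(-9.7)]
0.345 [np.float64(5.4), np.float64(1.0), np.float64(-10.8)]
0.34 [np.float64(6.0), np.float64(1.1), np.float64(-12.0)]
clock: 23.42
eef_pos: [0.6588, -0.049, 0.1597]
orientation: [-2.009, -2.414, 0.0]
contact_force: [1.0, 0.9, -1.8]
width: 0.101
clk 23.42 pos [ 0.6588 -0.049   0.1597] tilt 0.3686 r-err mm -0.64 Ft -2.15 Fr 0.15 Fax 0.69
clk 23.47 pos [ 0.6588 -0.049   0.1599] tilt 0.3692 r-err mm -0.64 Ft -2.58 Fr 0.01 Fax 1.04
```

```bash
python3 -m pendant '[[0.6,0.1,-1.2,0,0,0,255],[1,0.2,-2,0,0,0,255],[1,0.2,-2,0,0,0,255]]'
python3 -c "
from h import *
fa();optics.capture('scene');fa()"
python3 -m pendant '[[0.3,0.1,-0.7,0,0,0,255],[0.6,0.1,-1.2,0,0,0,255],[0.6,0.1,-1.2,0,0,0,255]]'
python3 -c "
from h import *
for i in range(3): fa();optics.capture('scene')"
```

```text
clock: 23.72
eef_pos: [0.6597, -0.0488, 0.158]
orientation: [-2.01, -2.414, 0.0]
contact_force: [-0.4, 0.9, -2.5]
width: 0.096
clk 23.72 pos [ 0.6597 -0.0488  0.158 ] tilt 0.3611 r-err mm -0.62 Ft -2.13 Fr -1.38 Fax 0.93
clk 23.77 pos [ 0.6597 -0.0488  0.1581] tilt 0.3615 r-err mm -0.61 Ft -2.74 Fr -0.92 Fax 1.13
clock: 24.02
eef_pos: [0.6602, -0.0487, 0.1569]
orientation: [-2.01, -2.414, 0.0]
contact_force: [0.9, 1.9, -3.0]
width: 0.099
clk 24.02 pos [ 0.6602 -0.0487  0.1569] tilt 0.3562 r-err mm -0.63 Ft -3.18 Fr -0.24 Fax 1.68
clk 24.07 pos [ 0.6602 -0.0488  0.1569] tilt 0.3563 r-err mm -0.65 Ft -2.65 Fr -1.42 Fax 1.74
clk 24.12 pos [ 0.6602 -0.0487  0.157 ] tilt 0.3565 r-err mm -0.59 Ft -2.71 Fr -1.42 Fax 1.77
```

```bash
python3 -m pendant '[[0.3,0.1,-0.7,0,0,0,255],[0.5,0.1,-1.2,0,0,0,255],[0.5,0.1,-1.2,0,0,0,255]]'
python3 -c "
from h import *
for i in range(2): fa();optics.capture('scene')"
python3 -m pendant '[[0.3,0.1,-0.6,0,0,0,255],[0.4,0.1,-0.9,0,0,0,255],[0.4,0.1,-0.9,0,0,0,255]]'
python3 -c "
from h import *
for i in range(3): fa();optics.capture('scene')"
```

```text
clock: 24.42
eef_pos: [0.6608, -0.0486, 0.1557]
orientation: [-2.01, -2.414, -0.0]
contact_force: [0.2, 2.5, -2.5]
width: 0.098
clk 24.42 pos [ 0.6608 -0.0486  0.1557] tilt 0.3511 r-err mm -0.62 Ft -2.53 Fr -0.53 Fax 2.46
clk 24.47 pos [ 0.6608 -0.0486  0.1558] tilt 0.3512 r-err mm -0.6 Ft -3.32 Fr -1.23 Fax 1.62
clock: 24.77
eef_pos: [0.6612, -0.0486, 0.1549]
orientation: [-2.01, -2.414, -0.0]
contact_force: [-0.3, 1.7, -1.7]
width: 0.098
clk 24.77 pos [ 0.6612 -0.0486  0.1549] tilt 0.3474 r-err mm -0.61 Ft -1.56 Fr -0.71 Fax 1.77
clk 24.82 pos [ 0.6612 -0.0485  0.1549] tilt 0.3474 r-err mm -0.6 Ft -3.17 Fr -0.48 Fax 2.1
clk 24.87 pos [ 0.6612 -0.0486  0.1549] tilt 0.3475 r-err mm -0.61 Ft -2.53 Fr -0.5 Fax 2.55
```

```bash
python3 -m pendant '[[0.3,0.3,-0.6,0,0,0,255],[0.4,0.5,-0.9,0,0,0,255],[0.4,0.5,-0.9,0,0,0,255]]'
python3 -c "
from h import *
for i in range(3): fa();optics.capture('scene')"
python3 -m pendant '[[0.2,0.1,-0.6,0,0,0,255],[0.4,0.1,-0.8,0,0,0,255],[0.4,0.1,-0.8,0,0,0,255]]'
python3 -c "
from h import *
for i in range(3): fa();optics.capture('scene')"
```

```text
clock: 25.17
eef_pos: [0.6617, -0.0484, 0.154]
orientation: [2.01, 2.414, -0.001]
contact_force: [-0.8, -0.4, -2.4]
width: 0.096
clk 25.17 pos [ 0.6617 -0.0484  0.154 ] tilt 0.3436 r-err mm -0.58 Ft -1.83 Fr -1.81 Fax -0.25
clk 25.22 pos [ 0.6617 -0.0484  0.154 ] tilt 0.3436 r-err mm -0.57 Ft -2.0 Fr -1.51 Fax -0.51
clk 25.27 pos [ 0.6616 -0.0485  0.154 ] tilt 0.3437 r-err mm -0.59 Ft -1.75 Fr -1.15 Fax -1.06
clock: 25.57
eef_pos: [0.662, -0.0483, 0.1532]
orientation: [2.01, 2.414, -0.001]
contact_force: [-1.7, -3.2, -2.2]
width: 0.1
clk 25.57 pos [ 0.662  -0.0483  0.1532] tilt 0.3401 r-err mm -0.59 Ft -0.98 Fr -3.01 Fax -2.86
clk 25.62 pos [ 0.662  -0.0483  0.1532] tilt 0.3402 r-err mm -0.57 Ft -1.25 Fr -2.05 Fax -3.13
clk 25.67 pos [ 0.662  -0.0483  0.1533] tilt 0.3404 r-err mm -0.55 Ft -2.05 Fr -2.12 Fax -3.05
```

```bash
python3 -m pendant '[[0,-0.3,-0.6,0,0,0,255],[0.1,-0.4,-0.9,0,0,0,255],[0.1,-0.4,-0.9,0,0,0,255]]'
python3 -c "
from h import *
for i in range(3): fa();optics.capture('scene')
im,d,p=snap('top','t8.png')
P=[px2w(p,d,u,v) for u in range(400,428) for v in range(185,235) if d[v,u]>0];P=np.array(P)
for i in range(3):
  c=P.mean(0);n=np.linalg.svd(P-c,full_matrices=False)[2][2];n*=np.sign(n[2]);r=(P-c)@n;P=P[abs(r)<.004]
print('tilt img',np.arctan2(-(n@U),n[2]),len(P))"
```

```text
clock: 25.97
eef_pos: [0.6623, -0.0483, 0.1526]
orientation: [2.009, 2.414, 0.001]
contact_force: [0.1, -2.2, -0.3]
width: 0.095
clk 25.97 pos [ 0.6623 -0.0483  0.1526] tilt 0.3374 r-err mm -0.59 Ft -0.17 Fr -0.41 Fax -2.15
clk 26.02 pos [ 0.6623 -0.0482  0.1526] tilt 0.3374 r-err mm -0.6 Ft -1.59 Fr 0.23 Fax -1.93
clk 26.07 pos [ 0.6623 -0.0483  0.1526] tilt 0.3375 r-err mm -0.61 Ft -0.55 Fr 0.91 Fax -1.21
tilt img 0.34695840019058516 1274
```

```bash
python3 -m pendant '[[0.2,-0.2,-0.5,0,0,0,255],[0.2,-0.3,-0.6,0,0,0,255],[0.2,-0.3,-0.6,0,0,0,255]]'
python3 -c "
from h import *
for i in range(4): fa();optics.capture('scene')"
```

```text
clock: 26.42
eef_pos: [0.6625, -0.0482, 0.152]
orientation: [2.009, 2.415, 0.002]
contact_force: [1.4, 1.9, 2.0]
width: 0.095
clk 26.42 pos [ 0.6625 -0.0482  0.152 ] tilt 0.335 r-err mm -0.64 Ft 1.09 Fr 2.37 Fax 1.6
clk 26.47 pos [ 0.6625 -0.0483  0.152 ] tilt 0.3349 r-err mm -0.65 Ft 0.13 Fr 3.35 Fax 2.62
clk 26.52 pos [ 0.6625 -0.0482  0.152 ] tilt 0.335 r-err mm -0.66 Ft 0.59 Fr 3.79 Fax 2.49
clk 26.57 pos [ 0.6625 -0.0483  0.152 ] tilt 0.3351 r-err mm -0.64 Ft 0.56 Fr 3.78 Fax 3.09
```

The pawl carries the board: Ft went from −2.6 to about +0.5 at about 0.35 rad. Easing the radial load and opening.

```bash
python3 -m pendant '[[0.5,0.3,0.2,0,0,0,255],[0.5,0.3,0.2,0,0,0,235],[0.5,0.3,0.2,0,0,0,200],[0.5,0.3,0.2,0,0,0,150],[0.5,0.3,0.2,0,0,0,110]]'
python3 -m pendant '[[0,0,0,0,0,0,110],[0,0,0,0,0,0,110],[0,0,0,0,0,0,110],[0,0,0,0,0,0,110],[0,0,0,0,0,0,110]]'
python3 -c "
from h import *
fa();im,d,p=snap('wrist','w8.png');snap('scene','s8.png')"
```

```text
clock: 27.03
eef_pos: [0.6627, -0.0487, 0.1517]
orientation: [-2.01, -2.414, 0.001]
contact_force: [-0.4, 1.0, 0.3]
width: 0.303
clock: 27.45
eef_pos: [0.6628, -0.0484, 0.1519]
orientation: [2.01, 2.415, -0.0]
contact_force: [0.2, 0.3, -0.3]
width: 0.57
clk 27.45 pos [ 0.6628 -0.0484  0.1519] tilt 0.3344 r-err mm -0.44 Ft -0.4 Fr 0.12 Fax 0.25
```

View pics/w8.png

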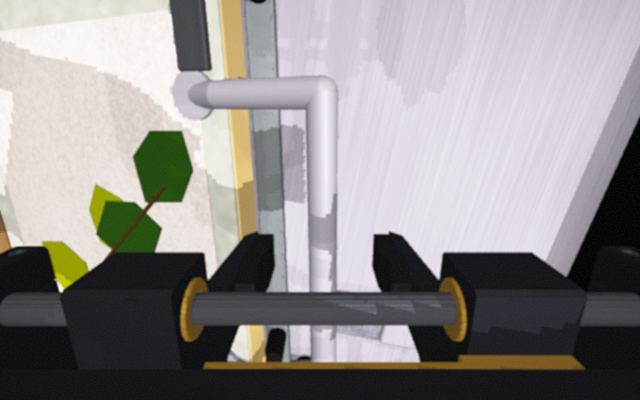

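The bar stands free at column 322, between the fingertips at 272 and 375, and the board didn't move. Retreating straight up, then away.

```bash
python3 -m pendant '[[0,0,6,0,0,0,110],[0,0,16,0,0,0,110],[0,0,36,0,0,0,110],[0,0,66,0,0,0,110],[0,0,100,0,0,0,110]]'
python3 -m pendant '[[-5,-15,20,0,0,0,110],[-15,-35,40,0,0,0,110],[-30,-60,55,0,0,0,110],[-50,-90,65,0,0,0,110],[-75,-120,70,0,0,0,110]]'
python3 -m pendant '[[-25,-30,0,0,0,0,110],[-50,-60,0,0,0,0,110],[-75,-90,0,0,0,0,110],[-100,-120,0,0,0,0,110],[-120,-145,0,0,0,0,110]]'
python3 -c "
from h import *
st()
im,d,p=snap('top','t9.png')
P=[px2w(p,d,u,v) for u in range(400,428) for v in range(185,235) if d[v,u]>0];P=np.array(P)
for i in range(3):
  c=P.mean(0);n=np.linalg.svd(P-c,full_matrices=False)[2][2];n*=np.sign(n[2]);r=(P-c)@n;P=P[abs(r)<.004]
print('tilt img',np.arctan2(-(n@U),n[2]),len(P))
ratchet('s')"
```

```text
clock: 27.97
eef_pos: [0.6623, -0.0483, 0.2531]
orientation: [-2.009, -2.413, 0.001]
contact_force: [0.9, -0.3, 0.6]
width: 0.566
clock: 28.38
eef_pos: [0.5875, -0.1692, 0.3244]
orientation: [2.006, 2.413, 0.001]
contact_force: [0.3, -0.4, -0.2]
width: 0.568
clock: 28.8
eef_pos: [0.4659, -0.3149, 0.3233]
orientation: [2.01, 2.413, -0.001]
contact_force: [0.6, -0.3, 1.2]
width: 0.566
t 28.8 pos [ 0.4659 -0.3149  0.3233] F [ 0.59 -0.31  1.16] w 0.566
tilt img 0.3409302030187717 1267
```

View pics/t9.png

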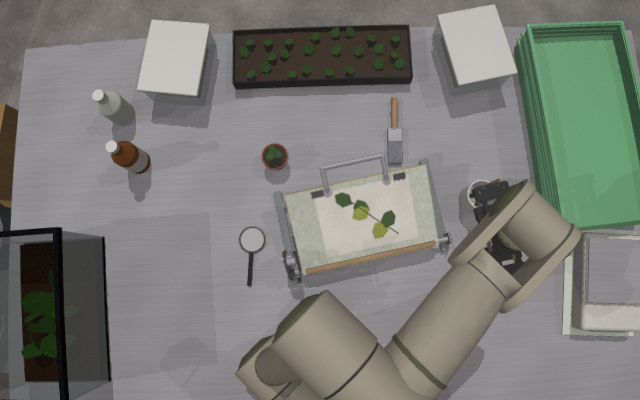

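View pics/rs.png

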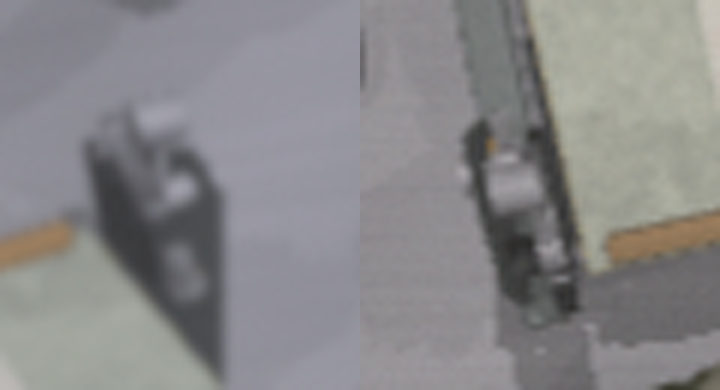

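```bash
python3 -c "
from h import *
im,d,p=snap('top','t10.png')
poly=np.array([[292,212],[432,175],[438,235],[308,262]]);m=np.zeros(d.shape,np.uint8);cv2.fillPoly(m,[poly],1);vs,us=np.nonzero(m)
P=np.array([px2w(p,d,u,v) for u,v in zip(us,vs) if d[v,u]>0])
for i in range(4):
  c=P.mean(0);n=np.linalg.svd(P-c,full_matrices=False)[2][2];n*=np.sign(n[2]);r=(P-c)@n;P=P[abs(r)<.004] if i<3 else P
print('tilt img',np.arctan2(np.hypot(*n[:2]),n[2]))
z=max(px2w(p,d,355,v)[2] for v in range(155,172)); print('bar top z',z,'expect',.05+.2563*np.sin(.452)+.006)
im,d,p=snap('scene','s10.png')
for t in ['pencil_mug','loupe','clay_pot','soft_brush']:
  for r in spotter.find_in('scene',t)[:1]: print(t,round(r['conf'],2),c2w(p,r['at']).round(3))
"
```

```text
tilt img 0.3431710579845331
bar top z 1.3249743901006388 expect 0.1679430123064031
pencil_mug 0.72 [ 0.592 -0.382  0.072]
loupe 0.73 [0.486 0.225 0.007]
clay_pot 0.87 [0.712 0.148 0.053]
soft_brush 0.69 [ 0.767 -0.176  0.017]
```

View pics/s10.png

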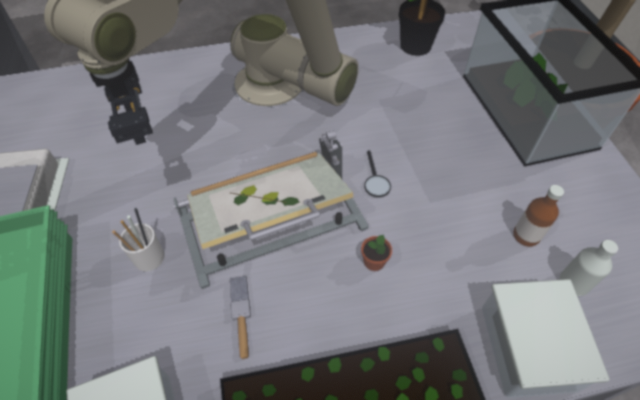

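The image tilt is 0.343; the same fit read 0.484 when the board was at the 0.49 notch. The pawl is set, the board is at rest, the neighbours haven't moved and the gripper is clear. Handing in.

```bash
python3 -c "
from cell import ticket
print(ticket.finish_job())"
```

```text
the job is handed in; nothing more can be done
None
```

The board is now in the second notch from the bottom, carried by its pawl. The job is handed in at about 29 s of the 67 s allowed.

**What I did:**
- I gripped the bar at the 0.49 notch and raised the board.
- The pawl tipped at about 0.87 rad. The board then met its stop, first felt at about 0.91 rad; I went to about 0.92, roughly 4 N above the weight, to be sure of it.
- I lowered it by the bar until the rest pads carried it, and the picture showed the pawl set again.
- I raised it to about 0.40 rad, let it down until the weight left the hand, opened the gripper and moved away.

**Last checks:**
- **Tilt:** the picture gives 0.343 rad. The same fit read 0.484 at the 0.49 notch, so this agrees with 0.35.
- **Pawl:** the weight leans towards the robot, so the pawl is set.
- **Things around it:** the mug, loupe, pot and brush are within 3 mm of where they were first found.
- **Robot:** it touches nothing.

**What disagreed or failed:**
- The bar seems to have slipped 2–3 mm in the fingers while I lowered the board. The tilt worked out from the arm's position was therefore about 0.01–0.015 rad low at the end, so I relied on forces and pictures instead.
- Sideways forces on the bar briefly reached about 8 N while lowering, before I trimmed them out.
- One check of the bar's height returned a meaningless value (1.32 m) from a bad depth reading, and I ignored it.

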